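Pack, paint-mark and send off a caddy of porcelain

ROBOT

A 6-joint arm with a two-finger parallel gripper is mounted at the origin on the work surface. World frame = base frame: x ahead of the robot, y to its left, z up, the work surface at z = 0. Lengths are in m, angles in degrees, forces in N, time in s.
With the tool pointing down it reaches from about 0.3 to 0.75 m from the base axis. Payload 8.5 kg.
Tool frame: the origin (TCP) lies midway between the tips of the shut fingers; the grasp point (between the pads) lies 19 mm behind it (env.grasp_offset is the distance from the TCP to the grasp point, in m); z points along the fingers, y is the line along which they close (so a half turn about z gives the same grasp; the last joint's range is limited). The gripper opens to 85 mm and grips with 20 to 120 N. Pads are 22 mm wide; open, the fingers measure 114 mm over their backs; the gripper's body (76 mm by 85 mm) begins 54 mm behind the grasp point. The pads swing forward as they close: fully open they stand 13 mm farther back than shut.
Start: joints at [-79.716, 21.807, 74.336, -0, 83.858, -12.336], TCP at [0.212, -0.508, 0.206] pointing down, gripper open.
Joint ranges: [-178.18, 178.18], [-50.72, 133.34], [12.68, 142.11], [-81.47, 261.47], [9.98, 163.14], [-165.26, 165.26]. Speed limits (degrees/s): [136.94, 136.94, 180, 180, 180, 180].

INTERFACE

Orientations are given as a 3x3 rotation matrix whose columns are the frame's x, y, z axes.
In Python, from rig import env gives the robot as it stands.
- The arm moves only by the tool servo_tool, never from a script. Its argument "deltas" is text: rows parted by semicolons, each of 7 numbers parted by spaces: the opening, from 0 (shut) to 1 (fully open), then the shift along the tool's x, y, z in mm, then the turn, a rotation vector about the tool's x, y, z in rad. A call has 1 to 8 rows; each row shifts and turns the commanded pose from where the row before left it, along the tool's axes as they then stand; what a row does not reach is not made up. A row lasts 1/12 s, in which the tool goes at most 41.7 mm and 7.16 degrees, less where a joint would pass 70% of its speed; a pose out of reach is approached as far as the arm can. A call is refused whole if a number of a shift passes 41.7 or a number of a turn 0.125, either way. A call with a gripper value outside its range is refused whole. The fingers move at their own pace and stop on an object; "newtons" is the grip in N (left out, the last holds). Time passes only in rows, so rows that do not move let the fingers close. It gives the time, the measured TCP pose, the force, the opening and the grip force at its end, in the units of the state.
- env.observe(): the state, without advancing time (a new reading comes with each control period).
- env.get_image(name): name is "scene" or "top"; returns a dict with "img" (480x640x3 uint8, red, green, blue), "depth" (480x640 float32, m along the optical axis (not along the pixel's ray), 0 where there is no reading), "camera_matrix" (3x3 intrinsics, pixels), "D" ([k1, k2, p1, p2, k3] as OpenCV has them; the pictures are not rectified), "world_to_cam" (4x4, takes a point from world to camera coordinates). Camera axes: x right, y down, z forward; pixel columns grow to the right and rows downward; lengths in m; the calibration is good to about 2 mm. A picture is of the moment at which its call begins.
- env.close_job(): hands the job in; it is judged then, once.
Trained networks look in a picture, given as the dict that the camera call returned (one of the last four; its "shot" number tells which), for a name from the list of things; names that differ only in an ending like _2 or _b are one class to them, and where a whole thing is asked for, a point or a joint stands for the part that bears it (a point fixed in the world has none). Each returns a list of dicts, best first, with "conf" (0 to 1); they miss things now and then, are a little off and sometimes report something else, mostly with a low value. They report only what shows in the picture. A call takes as long as a camera call. They do not tell look-alikes from the thing itself.
- env.spot_in(name, picture): "bbox" ([centre column, centre row, width, height] in pixels, round what is visible of it).
- env.spot_point(name, picture): "uv" ([column, row] in pixels: a listed point, or the origin of a listed thing).
The state is a dict: "time_s": time; "q": joint angles; "qvel": joint speeds; "joint_efforts": joint torques, N m; "position": TCP position; "tool_rot": TCP orientation; "ft_force": force on the tool from outside, world axes, zero at the start; "wrist_torque": the same for the moment, N m; "grip_width": finger opening in m; "gripper_force": force on a finger pad.
Only numpy, scipy, OpenCV 4.12 (cv2) and the standard library are available. Lean on these libraries where they do the work, as an engineer would, in place of code of your own. Each camera call takes 0.05 s, during which the arm holds its last target. There are 200 camera calls.

TASK

Stand every porcelain cup on the bench upright in the green caddy, without dropping any. Then take the brush, dip its bristles right into the orange-banded paint tin, dab the caddy's white label to mark it as packed, rinse the brush by dipping its bristles right into the blue-rimmed beaker and stand it back in its holder, bristles down; finally carry the loaded caddy level by its handle and set it down gently, squarely in the middle of the plywood dolly, and leave everything else on the bench alone, with the paint tin and beaker left standing where they are.

Things in the scene. Friction and masses are not known exactly. Their poses are not given: they have to be found in the camera images.
- caddy: Green carrying caddy, 0.35 kg. Base 180 (x) by 220 mm (y), floor 4 mm, walls 4 mm thick, 55 mm high. A 6 mm partition along y at x = 0, 50 mm high, parts it into two lanes 83 mm wide, 212 mm long. Above it a handle bar along y, 16 mm square, 208 mm long, z = 84 to 100 mm, open beneath, on posts at y = +-98 mm. A flat label lug sticks out at +y to y = 154 mm. Origin: centre of its underside.
- caddy_grip (a point): Centre of the caddy's handle bar, 92 mm above the caddy's underside.
- caddy_label (a point): Centre of the white label (66 mm in the caddy's x by 36 mm in its y) lying on top of the caddy's end lug, 55 mm above the caddy's underside, 133 mm from its middle towards +y.
- dolly: Small plywood dolly with a blue edge on four grey swivel casters, standing on the bench at the right, brakes on (does not move). Board 290 mm (x) by 300 mm (y). Origin: on the bench under the board's centre; the board's top is at z = 90 mm.
- cup_white: Porcelain cup without an ear, plain white: a straight round beaker 54 mm across and 55 mm high, wall 3.5 mm, open at the top, about 0.1 kg. Origin: centre of its underside, z up its axis. Stands upright on the bench at the start, or is absent (None).
- cup_blue: Porcelain cup without an ear, blue: a straight round beaker 54 mm across and 55 mm high, wall 3.5 mm, open at the top, about 0.1 kg. Origin: centre of its underside, z up its axis. Stands upright on the bench at the start, or is absent (None).
- cup_band: Porcelain cup without an ear, white with a dark blue band: a straight round beaker 54 mm across and 55 mm high, wall 3.5 mm, open at the top, about 0.1 kg. Origin: centre of its underside, z up its axis. Stands upright on the bench at the start, or is absent (None).
- cup_rust: Porcelain cup without an ear, rust brown: a straight round beaker 54 mm across and 55 mm high, wall 3.5 mm, open at the top, about 0.1 kg. Origin: centre of its underside, z up its axis. Stands upright on the bench at the start, or is absent (None).
- paint_tin: Round open steel paint tin with an orange band, 64 mm across outside, 58 mm inside, 50 mm high, floor 5 mm, 0.4 kg, loose. Origin: centre of its underside.
- paint_tin_rim (a point): Centre of the paint tin's mouth, 50 mm above the bench; z up.
- rinse_beaker: Round open white plastic rinsing beaker with a blue rim, 64 mm across outside, 58 mm inside, 65 mm high, floor 5 mm, 0.4 kg, loose. Origin: centre of its underside.
- rinse_beaker_rim (a point): Centre of the rinsing beaker's mouth, 65 mm above the bench; z up.
- brush_holder: Dark steel brush holder, a fixed upright tube 46 mm across outside, 39 mm inside, 70 mm high, floor 5 mm, on a 68 mm foot disc. Origin: centre of its underside.
- brush_holder_rim (a point): Centre of the brush holder's mouth, 70 mm above the bench.
- brush: Round marking brush, 160 mm long, 0.06 kg, standing bristles down in the brush holder at the start: stiff dark bristles 20 mm across for the first 22 mm, brass ferrule 22 mm across to 45 mm, red round handle 18 mm across (its grip) from 45 to 160 mm. Origin: centre of the flat bristle end; z points up along the handle.
- brush_tip (a point): Centre of the brush's flat bristle end.
- brush_grip (a point): Point on the axis of the brush's handle 125 mm above the bristle end, a good place to grip.
- jar: Bystander: green glass jar with a red lid, 58 mm across, 85 mm high, loose. Origin: centre of its underside.
- tin: Bystander: ribbed bright food tin, 61 mm across, 80 mm high, loose. Origin: centre of its underside.
- sprayer: Bystander: white spray bottle with a blue trigger head, 58 mm across, 124 mm high, loose. Origin: centre of its underside.
Things that resemble listed ones, but are neither listed nor needed, are in the scene too. What is shaped like the cup_blue but pink is not meant.

How it is judged (in metres and radians):
On the way, in this order (a step that is already met when the one before it is completed fails the run):
1. every cup present stands upright inside the caddy, let go (x of cup_white in the frame of caddy between -0.085 and 0.085 m and y of cup_white in the frame of caddy between -0.105 and 0.105 m and z of cup_white in the frame of caddy between -0.01 and 0.02 m and angle between each of cup_white, cup_blue, cup_band, cup_rust's own z axis and vertical below 0.3 rad and x of cup_blue in the frame of caddy between -0.085 and 0.085 m and y of cup_blue in the frame of caddy between -0.105 and 0.105 m and z of cup_blue in the frame of caddy between -0.01 and 0.02 m and x of cup_band in the frame of caddy between -0.085 and 0.085 m and y of cup_band in the frame of caddy between -0.105 and 0.105 m and z of cup_band in the frame of caddy between -0.01 and 0.02 m and x of cup_rust in the frame of caddy between -0.085 and 0.085 m and y of cup_rust in the frame of caddy between -0.105 and 0.105 m and z of cup_rust in the frame of caddy between -0.01 and 0.02 m and contact force between each of cup_white, cup_blue, cup_band, cup_rust and the fingers below 0.1 N), for 0.2 s.
2. the held brush is dipped into the paint tin, its bristle end at least 18 mm below the rim (horizontal distance between brush_tip and paint_tin_rim below 0.03 m and z of brush_tip in the frame of paint_tin_rim below -0.018 m and contact force between brush and the fingers above 1 N), for 0.2 s.
3. the held brush's bristle end touches the caddy's white label (x of brush_tip in the frame of caddy_label between -0.033 and 0.033 m and y of brush_tip in the frame of caddy_label between -0.02 and 0.02 m and z of brush_tip in the frame of caddy_label below 0.006 m and contact force between brush and caddy above 0.1 N and contact force between brush and the fingers above 1 N), for 0.05 s.
4. the held brush is dipped into the rinsing beaker, its bristle end at least 18 mm below the rim (horizontal distance between brush_tip and rinse_beaker_rim below 0.03 m and z of brush_tip in the frame of rinse_beaker_rim below -0.018 m and contact force between brush and the fingers above 1 N), for 0.2 s.
At the end, for the whole second after the job is handed in: Caddy at rest on the dolly, its middle within 50 mm (dolly x) and 40 mm (y) of the board's, lined up within 0.22 rad; every cup upright in it (0.3 rad); brush bristles down in its holder; paint tin and beaker upright, moved under 40 mm; all let go (x of cup_white in the frame of caddy between -0.085 and 0.085 m and y of cup_white in the frame of caddy between -0.105 and 0.105 m and z of cup_white in the frame of caddy between -0.01 and 0.02 m and angle between each of cup_white, cup_blue, cup_band, cup_rust's own z axis and vertical below 0.3 rad and x of cup_blue in the frame of caddy between -0.085 and 0.085 m and y of cup_blue in the frame of caddy between -0.105 and 0.105 m and z of cup_blue in the frame of caddy between -0.01 and 0.02 m and x of cup_band in the frame of caddy between -0.085 and 0.085 m and y of cup_band in the frame of caddy between -0.105 and 0.105 m and z of cup_band in the frame of caddy between -0.01 and 0.02 m and x of cup_rust in the frame of caddy between -0.085 and 0.085 m and y of cup_rust in the frame of caddy between -0.105 and 0.105 m and z of cup_rust in the frame of caddy between -0.01 and 0.02 m and x of caddy in the frame of dolly between -0.05 and 0.05 m and y of caddy in the frame of dolly between -0.04 and 0.04 m and angle between the y axis of caddy and the y axis of dolly, either way round below 0.22 rad and angle between caddy's own z axis and vertical below 0.05 rad and z of caddy in the frame of dolly between 0.08 and 0.1 m and linear speed of caddy below 0.02 m/s and horizontal distance between brush_tip and brush_holder_rim below 0.025 m and z of brush_tip in the frame of brush_holder_rim below -0.05 m and angle between brush's own z axis and vertical below 0.4 rad and angle between each of paint_tin, rinse_beaker's own z axis and vertical below 0.1 rad and distance of each of paint_tin, rinse_beaker from where it was at the start of the episode below 0.04 m); the robot touches nothing.
It fails at once if the caddy is tipped more than 0.25 rad from level (angle between caddy's own z axis and vertical above 0.25 rad).
It fails at once if the caddy is dropped (moves faster than 0.5 m/s with no finger on it) (linear speed of caddy above 0.5 m/s and contact force between caddy and the fingers below 0.05 N).
It fails at once if a cup is dropped from more than about 5 cm ((linear speed of cup_white above 0.5 m/s and contact force between cup_white and the fingers below 0.05 N and z of cup_white in the frame of caddy above 0.03 m and height (world z) of cup_white above 0.03 m) or (linear speed of cup_blue above 0.5 m/s and contact force between cup_blue and the fingers below 0.05 N and z of cup_blue in the frame of caddy above 0.03 m and height (world z) of cup_blue above 0.03 m) or (linear speed of cup_band above 0.5 m/s and contact force between cup_band and the fingers below 0.05 N and z of cup_band in the frame of caddy above 0.03 m and height (world z) of cup_band above 0.03 m) or (linear speed of cup_rust above 0.5 m/s and contact force between cup_rust and the fingers below 0.05 N and z of cup_rust in the frame of caddy above 0.03 m and height (world z) of cup_rust above 0.03 m)).
It fails at once if the paint tin or the beaker is tipped over (0.6 rad) (angle between any of paint_tin, rinse_beaker's own z axis and vertical above 0.6 rad).
It fails at once if a bystander (jar, food tin, spray bottle) is moved more than 40 mm (distance of any of jar, tin, sprayer from where it was at the start of the episode above 0.04 m).
Of cup_white, cup_blue, cup_band, cup_rust only 2 to 4 are there at a start; the rules pass over those that are not, and their reading is None.
At some moment in a run one of cup_white, cup_blue, cup_band, cup_rust may be knocked a few centimetres aside while the robot is not near it.
It also fails if it takes over 210 s, if anything falls off the work surface, if the arm or the gripper's body presses on something with over 40 N, if the wrist force passes 120 N, or if a joint passes its speed limit or range.

## Working session

There is one attempt and no reset: what is moved stays moved. The work goes in short steps, Python scripts to look and compute and a tool call to move; the robot and the scene stay as the last step left them, time stands still between calls to the robot, and variables do not carry over. Pictures are saved under pics/ and viewed, at most 14 in all, crops included, and the job is handed in when it is done.

Besides the shell and the picture viewer there is one more tool, called by a JSON object that holds its "api" and its "payload". servo_tool: Moves the arm, as the interface text tells. Its arguments: {"type":"object","properties":{"deltas":{"type":"string"},"newtons":{"type":"number"}},"required":["deltas"]}

```bash
mkdir -p pics
cat > h.py <<'E'
import numpy as np, cv2
from rig import env
def shot(cam,fn=None):
    p=env.get_image(cam)
    if fn: cv2.imwrite('pics/'+fn,p['img'][:,:,::-1])
    return p
def ray(p,uv):
    T=np.array(p['world_to_cam']);K=np.array(p['camera_matrix']);D=np.array(p['D'])
    n=cv2.undistortPoints(np.array([[uv]],float),K,D)[0,0]
    R=T[:3,:3];t=T[:3,3]; return -R.T@t, R.T@np.array([n[0],n[1],1.])
def at_z(p,uv,z):
    c,d=ray(p,uv); return c+d*(z-c[2])/d[2]
def at_d(p,uv):
    c,d=ray(p,uv); u,v=int(round(uv[0])),int(round(uv[1])); return c+d*p['depth'][v,u]
def cloud(p):
    h,w=p['depth'].shape; K=np.array(p['camera_matrix']);D=np.array(p['D']);T=np.array(p['world_to_cam'])
    g=np.stack(np.meshgrid(np.arange(w),np.arange(h)),-1).reshape(-1,1,2).astype(float)
    n=cv2.undistortPoints(g,K,D)[:,0]; z=p['depth'].reshape(-1,1)
    c=np.hstack([n*z,z]); W=(c-T[:3,3])@T[:3,:3]; W[z[:,0]==0]=np.nan
    return W.reshape(h,w,3)
E
cat > a.py <<'E'
from h import *
np.set_printoptions(precision=4,suppress=True)
for cam in ('top','scene'):
    p=shot(cam,cam+'0.png')
    for n in 'cup_white cup_blue cup_band cup_rust caddy dolly paint_tin rinse_beaker brush_holder brush jar tin sprayer'.split():
        for r in env.spot_in(n,p)[:3]:
            print(cam,n,round(r['conf'],2),np.round(r['bbox']),at_d(p,r['bbox'][:2]) if True else '')
    for n,z in dict(caddy_grip=.092,caddy_label=.055,paint_tin_rim=.05,rinse_beaker_rim=.065,brush_holder_rim=.07,brush_grip=.13,cup_white=0,cup_blue=0,cup_band=0,cup_rust=0,dolly=0,caddy=0).items():
        for r in env.spot_point(n,p)[:2]: print(cam,'PT',n,round(r['conf'],2),np.round(r['uv']),at_z(p,r['uv'],z))
print(env.observe())
E
python3 a.py
```

```text
top cup_white 0.67 [238. 186.  25.  26.] [0.6071 0.2366 0.0032]
top cup_blue 0.91 [185. 283.  28.  22.] [0.3725 0.355  0.0034]
top cup_blue 0.81 [190. 325.  27.  25.] [0.2741 0.3391 0.0064]
top cup_blue 0.66 [151. 328.  27.  28.] [0.2621 0.4333 0.0047]
top cup_band 0.53 [192. 223.  27.  26.] [0.5156 0.3452 0.0055]
top cup_rust 0.85 [194. 222.  30.  22.] [0.5167 0.3412 0.0062]
top dolly 0.82 [502. 258. 133. 134.] [ 0.4343 -0.3718  0.0869]
top paint_tin 0.76 [285. 153.  29.  32.] [0.6897 0.1265 0.0082]
top rinse_beaker 0.68 [369. 160.  26.  35.] [ 0.6759 -0.0756  0.0082]
top brush_holder 0.82 [408. 155.  29.  34.] [ 0.6697 -0.1632  0.0746]
top brush 0.53 [416. 146.  17.  23.] [ 0.6797 -0.1749  0.1144]
top jar 0.83 [183. 178.  29.  31.] [0.6068 0.3531 0.0835]
top jar 0.56 [192. 222.  32.  25.] [0.5168 0.3438 0.0096]
top tin 0.94 [240. 226.  34.  28.] [0.499  0.219  0.0804]
top tin 0.6 [327. 154.  25.  34.] [0.6591 0.0243 0.1153]
top tin 0.36 [285. 153.  25.  29.] [0.6887 0.1265 0.0081]
top sprayer 0.61 [325. 154.  22.  34.] [0.6663 0.0293 0.0846]
top sprayer 0.5 [368. 159.  28.  36.] [ 
[... 3262 characters left out ...]
3776  0.    ]
scene PT dolly 0.34 [429. 285.] [0.5958 0.2283 0.    ]
scene PT caddy 0.73 [281. 292.] [ 0.4982 -0.0685  0.    ]
{'time_s': 2.6, 'q': array([-79.7157,  21.8075,  74.3349,   0.0004,  83.8577, -12.3329]), 'qvel': array([-0.0271,  0.1282, -0.062 , -0.0706,  0.0128, -0.0489]), 'joint_efforts': array([  0.0016, -44.8324, -23.1462,  -0.0001,   0.0005,  -0.    ]), 'position': array([ 0.2115, -0.5077,  0.2062]), 'tool_rot': array([[ 0.9231,  0.3846,  0.    ],
       [ 0.3846, -0.9231,  0.    ],
       [ 0.    ,  0.    , -1.    ]]), 'ft_force': array([-0.1243, -0.1858, -0.4963]), 'wrist_torque': array([ 0.0095,  0.0342, -0.0513]), 'gripper_force': 0.0, 'grip_width': 0.08561274887872335}
```

View images.

View pics/top0.png

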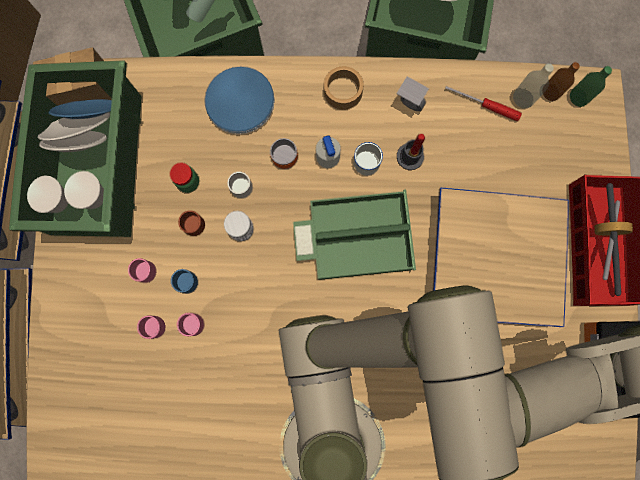

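View pics/scene0.png

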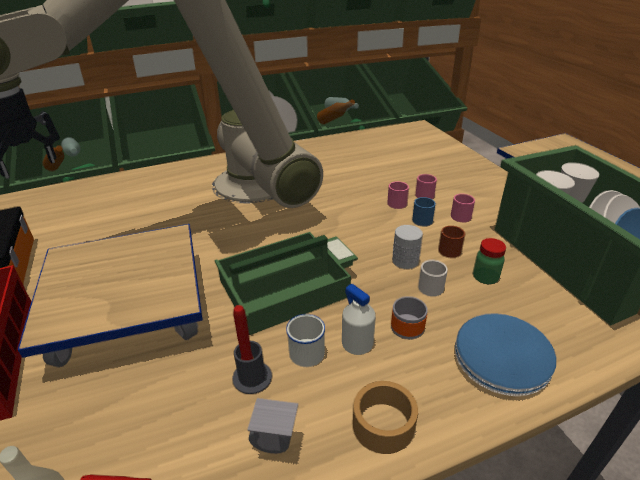

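```bash
cat > b.py <<'E'
from h import *
import sys
np.set_printoptions(precision=4,suppress=True)
p=shot('top'); 
W=cloud(p)
i=cv2.resize(p['img'][120:360,120:330],None,fx=2.5,fy=2.5,interpolation=cv2.INTER_CUBIC)
cv2.imwrite('pics/crop1.png',i[:,:,::-1])
# rim circle fits: points at height band near guesses
from scipy.optimize import least_squares
def fit(name,x,y,zlo,zhi,r,win=.05):
    m=(abs(W[...,0]-x)<win)&(abs(W[...,1]-y)<win)&(W[...,2]>zlo)&(W[...,2]<zhi)
    P=W[m]
    if len(P)<5: print(name,'few');return
    s=least_squares(lambda c:np.hypot(P[:,0]-c[0],P[:,1]-c[1])-r,P[:,:2].mean(0),loss='soft_l1',f_scale=.002)
    print(name,len(P),s.x,'res',np.sqrt(np.mean(s.fun**2)), 'bb',P[:,:2].min(0),P[:,:2].max(0),'z',np.median(P[:,2]))
for n,x,y in (('white',.604,.23),('rust',.513,.338),('blueA',.371,.354),('B',.272,.338),('C',.265,.434)): fit(n,x,y,.048,.062,.0255)
fit('paint',.684,.124,.044,.056,.0305); fit('beaker',.671,-.072,.059,.07,.0305); fit('holder',.688,-.174,.062,.074,.0213)
m=(abs(W[...,0]-.69)<.06)&(abs(W[...,1]+.18)<.06)&(W[...,2]>.09);P=W[m];print('brush',P[:,2].max(),[P[(P[:,2]>a)&(P[:,2]<a+.02)].mean(0) for a in (.09,.11,.13,.145)])
m=(abs(W[...,0]-.49)<.2)&(abs(W[...,1]+.06)<.2)&(W[...,2]>.095)&(W[...,2]<.105);P=W[m][:,:2].astype(np.float32);print('bar',len(P),cv2.minAreaRect(P))
m=(abs(W[...,0]-.49)<.2)&(abs(W[...,1]+.03)<.2)&(W[...,2]>.05)&(W[...,2]<.062)&(W[...,0]<.62);P=W[m][:,:2].astype(np.float32);print('caddyrim',len(P),cv2.minAreaRect(P))
m=(abs(W[...,0]-.437)<.25)&(abs(W[...,1]+.37)<.25)&(W[...,2]>.082)&(W[...,2]<.098)&(W[...,1]<-.2);P=W[m][:,:2].astype(np.float32);print('dolly',len(P),cv2.minAreaRect(P),np.median(W[m][:,2]))
E
python3 b.py
```

```text
white 123 [0.6039 0.2289] res 0.0012599509258772513 bb [0.5774 0.202 ] [0.6308 0.257 ] z 0.05359149371106648
rust 126 [0.5104 0.3408] res 0.0014749502807523023 bb [0.484  0.3146] [0.5362 0.3679] z 0.05383429422968661
blueA 139 [0.3747 0.3513] res 0.0013394075432063386 bb [0.3479 0.3239] [0.4007 0.3787] z 0.05436946926828843
B 121 [0.2754 0.3336] res 0.001366147238122055 bb [0.2502 0.3061] [0.3006 0.3598] z 0.054129103316445264
C 124 [0.266  0.4268] res 0.0014042424874404949 bb [0.2403 0.4004] [0.2911 0.4543] z 0.05310850726358651
paint 134 [0.6827 0.1276] res 0.0013700365663216545 bb [0.6495 0.0974] [0.7158 0.1589] z 0.049281678611460114
beaker 173 [ 0.6704 -0.0702] res 0.0016654188126727536 bb [ 0.6381 -0.1033] [ 0.7036 -0.0377] z 0.06332758251867415
holder 101 [ 0.689  -0.1752] res 0.0051683037441745 bb [ 0.666  -0.1957] [ 0.713  -0.1532] z 0.06858013766263675
brush 0.17117270812948018 [array([ 0.6832, -0.1762,  0.0995]), array([ 0.6821, -0.1761,  0.1202]), array([ 0.6822, -0.1749,  0.141 ]), array([ 0.6847, -0.177 ,  0.158 ])]
bar 648 ((0.5377469062805176, -0.10894085466861725), (0.30538514256477356, 0.29956090450286865), 87.95848846435547)
caddyrim 1419 ((0.48545533418655396, -0.03653658926486969), (0.1847166270017624, 0.2682259678840637), 6.965394020080566)
dolly 15442 ((0.4406857192516327, -0.4173796772956848), (0.4051763713359833, 0.37893712520599365), 89.9609146118164) 0.0891672067319304
```

```bash
cat > c.py <<'E'
from h import *
np.set_printoptions(precision=4,suppress=True)
p=shot('top'); W=cloud(p)
def rect(n,c,w,z0,z1):
    m=(abs(W[...,0]-c[0])<w[0])&(abs(W[...,1]-c[1])<w[1])&(W[...,2]>z0)&(W[...,2]<z1);P=W[m][:,:2].astype(np.float32)
    print(n,len(P),cv2.minAreaRect(P),np.median(W[m],0))
rect('bar',(.488,-.058),(.05,.12),.093,.105)
rect('rim',(.488,-.037),(.115,.15),.05,.06)
rect('dolly',(.437,-.37),(.155,.165),.085,.095)
m=(abs(W[...,0]-.69)<.03)&(abs(W[...,1]+.18)<.03)&(W[...,2]>.08)
for P in W[m][::4]: print(P)
from scipy.spatial.transform import Rotation as R
E
python3 c.py
```

```text
bar 623 ((0.4878918528556824, -0.05701952427625656), (0.0172540545463562, 0.20772308111190796), 6.025147914886475) [ 0.4877 -0.0599  0.0989]
rim 1378 ((0.4854070544242859, -0.03670221567153931), (0.1846642792224884, 0.26835447549819946), 6.981570243835449) [0.4765 0.0537 0.055 ]
dolly 13546 ((0.4369465708732605, -0.37321585416793823), (0.3068092167377472, 0.2948867082595825), 85.94628143310547) [ 0.4503 -0.3854  0.0893]
[ 0.691  -0.174   0.1707]
[ 0.6902 -0.1725  0.1657]
[ 0.6891 -0.1806  0.1699]
[ 0.6873 -0.1721  0.1679]
[ 0.6876 -0.1809  0.1675]
[ 0.6864 -0.1728  0.1634]
[ 0.687  -0.1817  0.1623]
[ 0.6872 -0.1698  0.1535]
[ 0.6837 -0.1768  0.1653]
[ 0.6851 -0.1862  0.1615]
[ 0.6843 -0.1738  0.1558]
[ 0.6815 -0.1811  0.1654]
[ 0.6875 -0.1698  0.1375]
[ 0.6821 -0.176   0.1557]
[ 0.6815 -0.1844  0.1583]
[ 0.683  -0.1709  0.1449]
[ 0.6798 -0.1782  0.1557]
[ 0.6844 -0.1704  0.1325]
[ 0.6805 -0.1774  0.146 ]
[ 0.6879 -0.1708  0.1135]
[ 0.6795 -0.1758  0.1416]
[ 0.6868 -0.1714  0.1092]
[ 0.6798 -0.177   0.1331]
[ 0.6876 -0.1706  0.0987]
[ 0.6797 -0.1758  0.1255]
[ 0.6865 -0.1711  0.0945]
[ 0.6791 -0.1766  0.1197]
[ 0.6859 -0.1719  0.0887]
[ 0.68   -0.1782  0.1089]
[ 0.681  -0.1729  0.0973]
[ 0.6797 -0.1814  0.1024]
[ 0.6818 -0.1767  0.0868]
[ 0.6806 -0.1727  0.0823]
```

View pics/crop1.png

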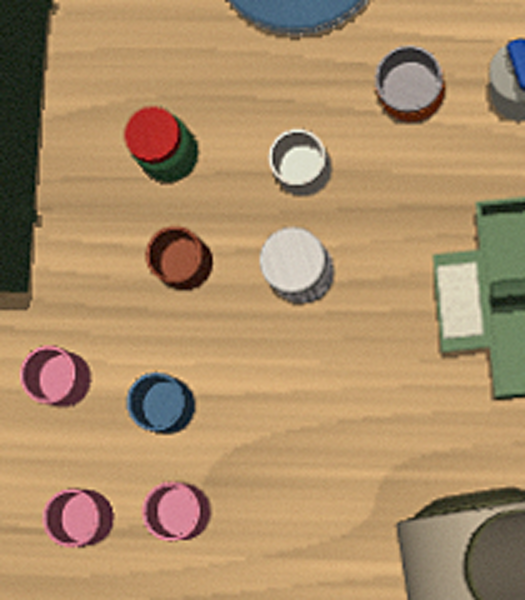

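The crop shows the three meant cups: white (298,160), rust (180,258) and blue (160,403). The pink ones at (56,376), (79,517) and (176,510) are look-alikes. The disc at (295,262) is the food tin, and no banded cup is present. I'll go to blue first.

{"api": "servo_tool", "payload": {"deltas": "1 0 0 0 0 0 0.0925;1 0 0 0 0 0 0.0925;1 0 0 0 0 0 0.0925;1 21.3 -33.4 0 0 0 0;1 21.3 -33.4 0 0 0 0;1 21.3 -33.4 0 0 0 0;1 21.3 -33.4 0 0 0 0;1 21.3 -33.4 0 0 0 0"}}

```text
time_s: 3.37
position: [0.2981, -0.3276, 0.2063]
tool_rot: [[0.993, 0.116, 0.0], [0.116, -0.993, -0.0], [0.0, 0.0, -1.0]]
ft_force: [1.0, 0.2, -0.5]
grip_width: 0.0855
gripper_force: 0.0
```

{"api": "servo_tool", "payload": {"deltas": "1 21.3 -33.4 0 0 0 0;1 21.3 -33.4 0 0 0 0;1 21.3 -33.4 0 0 0 0;1 21.3 -33.4 0 0 0 0;1 21.3 -33.4 0 0 0 0;1 21.3 -33.4 0 0 0 0;1 21.3 -33.4 0 0 0 0;1 0.4 -39 0 0 0 0"}}

```text
time_s: 4.03
position: [0.4166, -0.0395, 0.2063]
tool_rot: [[0.993, 0.117, 0.002], [0.117, -0.993, -0.0], [0.002, 0.0, -1.0]]
ft_force: [1.4, 0.4, -0.8]
grip_width: 0.0852
gripper_force: 0.0
```

{"api": "servo_tool", "payload": {"deltas": "1 0.4 -39 0 0 0 0;1 0.4 -39 0 0 0 0;1 0.4 -39 0 0 0 0;1 0.4 -39 0 0 0 0;1 0.4 -39 0 0 0 0;1 0.4 -39 0 0 0 0;1 0.4 -39 0 0 0 0;1 0 0 0 0 0 0"}}

```text
time_s: 4.7
position: [0.3837, 0.2357, 0.2063]
tool_rot: [[0.992, 0.123, 0.0], [0.123, -0.992, 0.002], [0.0, -0.002, -1.0]]
ft_force: [0.4, -0.4, -1.9]
grip_width: 0.0853
gripper_force: 0.0
```

```bash
cat >> h.py <<'E'
from scipy.optimize import least_squares
np.set_printoptions(precision=4,suppress=True)
def go(x,y,z=None,yaw=None):
    """tool-frame shift (mm) and turn to a world TCP target with tool down"""
    o=env.observe(); R=np.array(o['tool_rot']); p=np.array(o['position'])
    d=np.array([x,y,p[2] if z is None else z])-p
    y0=np.degrees(np.arctan2(R[1,0],R[0,0]))
    print('t',round(o['time_s'],2),'pos',p,'yaw',round(y0,2),'tilt',R[:,2].round(4),'w',round(o['grip_width'],4),'F',np.array(o['ft_force']).round(2),'g',round(o['gripper_force'],1))
    print('  tool shift mm',(R.T@d*1000).round(1),'dist',round(np.linalg.norm(d)*1000,1), '' if yaw is None else 'turn z rad %.4f'%np.radians(y0-yaw))
def fit(W,name,x,y,zlo,zhi,r,win=.05):
    m=(abs(W[...,0]-x)<win)&(abs(W[...,1]-y)<win)&(W[...,2]>zlo)&(W[...,2]<zhi); P=W[m]
    if len(P)<8: print(name,'few',len(P));return
    s=least_squares(lambda c:np.hypot(P[:,0]-c[0],P[:,1]-c[1])-r,P[:,:2].mean(0),loss='soft_l1',f_scale=.002)
    print(name,len(P),s.x,'res %.4f'%np.sqrt(np.mean(s.fun**2)))
C=np.array([.488,-.0582]); TH=np.radians(6.6)
def cad(a,b): return C+np.array([a*np.cos(TH)-b*np.sin(TH),a*np.sin(TH)+b*np.cos(TH)])
E
python3 - <<'E'
from h import *
print(env.grasp_offset); go(.3747,.3513,.025,6.6)
E
```

```text
0.0187
t 4.7 pos [0.3837 0.2357 0.2063] yaw 7.08 tilt [ 0.0002  0.0018 -1.    ] w 0.0853 F [ 0.44 -0.41 -1.86] g 0.0
  tool shift mm [   5.3 -115.5  181.5] dist 215.2 turn z rad 0.0084
```

{"api": "servo_tool", "payload": {"deltas": "1 1.8 -38.5 0 0 0 0;1 1.8 -38.5 0 0 0 0;1 1.7 -38.5 0 0 0 0;1 0 0 40 0 0 0;1 0 0 30 0 0 0;1 0 0 0 0 0 0;1 0 0 0 0 0 0"}}

```text
time_s: 5.28
position: [0.3767, 0.3455, 0.136]
tool_rot: [[0.993, 0.117, -0.002], [0.117, -0.993, -0.001], [-0.002, 0.001, -1.0]]
ft_force: [0.7, 0.1, 0.4]
grip_width: 0.0855
gripper_force: 0.0
```

```bash
cat > v.py <<'E'
from h import *
for c in ('top','scene'):
    W=cloud(shot(c))
    for n,x,y in (('white',.604,.23),('rust',.51,.34),('blue',.374,.351)): fit(W,c+' '+n,x,y,.046,.062,.0255 if c=='top' else .026,.045)
E
python3 v.py; python3 -c "
from h import *
go(.3747,.3513,.025,6.6)"
```

```text
top white 137 [0.6039 0.2289] res 0.0013
top rust 134 [0.5105 0.3406] res 0.0015
top blue 30 [0.3746 0.3511] res 0.0013
scene white 226 [0.6063 0.225 ] res 0.0018
scene rust 205 [0.5131 0.3366] res 0.0016
scene blue 159 [0.3755 0.3479] res 0.0022
t 5.38 pos [0.378  0.346  0.1382] yaw 6.68 tilt [ 0.0026  0.0014 -1.    ] w 0.0849 F [ 0.56 -0.85  0.26] g 0.0
  tool shift mm [ -2.9  -5.6 113.2] dist 113.3 turn z rad 0.0014
```

{"api": "servo_tool", "payload": {"deltas": "1 -2 -5 30 0 0 0;1 0 0 35 0 0 0;1 0 0 30 0 0 0;1 0 0 17 0 0 0;1 0 0 0 0 0 0"}}

```text
time_s: 5.8
position: [0.3741, 0.3499, 0.0231]
tool_rot: [[0.993, 0.116, -0.002], [0.116, -0.993, -0.001], [-0.003, 0.001, -1.0]]
ft_force: [-0.4, -0.5, 0.8]
grip_width: 0.0852
gripper_force: 0.0
```

{"api": "servo_tool", "payload": {"deltas": "0 0 0 0 0 0 0;0 0 0 0 0 0 0;0 0 0 0 0 0 0;0 0 0 0 0 0 0;0 0 0 0 0 0 0;0 0 0 0 0 0 0;0 0 0 0 0 0 0;0 0 0 0 0 0 0", "newtons": 40}}

```text
time_s: 6.47
position: [0.3757, 0.3517, 0.0267]
tool_rot: [[0.993, 0.117, 0.005], [0.117, -0.993, 0.003], [0.005, -0.003, -1.0]]
ft_force: [0.5, -0.0, -0.4]
grip_width: 0.0
gripper_force: 0.0
```

```bash
python3 - <<'E'
from h import *
p=shot('top');W=cloud(p)
a=p['img'][220:360,120:290]; q=shot('scene'); b=q['img'][150:300,360:530]
f=lambda i:cv2.resize(i,(400,340),interpolation=cv2.INTER_CUBIC)
cv2.imwrite('pics/c2.png',np.hstack([f(a),f(b)])[:,:,::-1])
E
python3 v.py
```

```text
top white 139 [0.6039 0.2288] res 0.0013
top rust 135 [0.5104 0.3405] res 0.0016
top blue 12 [0.3881 0.3097] res 0.0023
scene white 226 [0.6065 0.225 ] res 0.0018
scene rust 209 [0.5134 0.3368] res 0.0018
scene blue 153 [0.3754 0.3378] res 0.0072
```

View pics/c2.png

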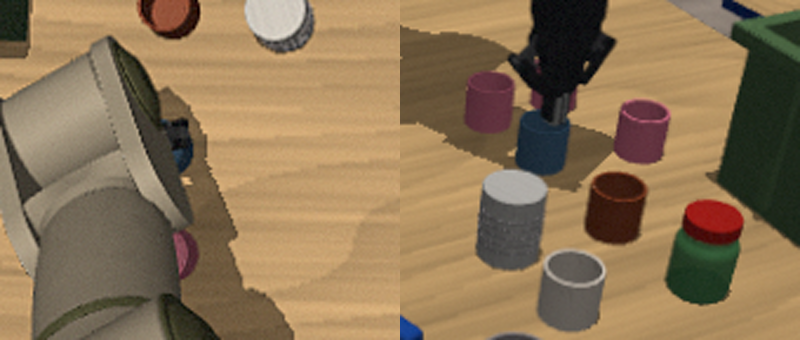

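{"api": "servo_tool", "payload": {"deltas": "0 0 0 -20 0 0 0;0 0 0 -30 0 0 0;0 0 0 -40 0 0 0;0 -40 0 0 0 0 0;0 -40 0 0 0 0 0;0 0 0 0 0 0 0"}}

```text
time_s: 7.17
position: [0.2886, 0.3394, 0.1141]
tool_rot: [[0.993, 0.119, -0.004], [0.119, -0.993, -0.002], [-0.005, 0.002, -1.0]]
ft_force: [-0.4, 0.2, -0.8]
grip_width: -0.0
gripper_force: 0.0
```

Run:
```python
from h import *
p=shot('top','t3.png');W=cloud(p)
a=p['img'][220:360,120:290]; q=shot('scene'); b=q['img'][150:300,360:530];Q=cloud(q)
f=lambda i:cv2.resize(i,(400,340),interpolation=cv2.INTER_CUBIC)
cv2.imwrite('pics/c3.png',np.hstack([f(a),f(b)])[:,:,::-1])
def bl(I,W,n):
    h=cv2.cvtColor(I,cv2.COLOR_RGB2HSV); m=(h[...,0]>95)&(h[...,0]<120)&(h[...,1]>110)&(abs(W[...,0]-.37)<.1)&(abs(W[...,1]-.35)<.1)&(W[...,2]>.047)&(W[...,2]<.062)
    P=W[m]; print(n,len(P),P.min(0) if len(P) else '',P.max(0) if len(P) else '')
bl(p['img'],W,'top');bl(q['img'],Q,'scene')
go(.3747,.3513)
```

```text
top 61 [0.3502 0.3155 0.0476] [0.3989 0.3669 0.061 ]
scene 134 [0.35   0.3113 0.0471] [0.4039 0.364  0.0573]
t 7.27 pos [0.2939 0.3411 0.1145] yaw 6.79 tilt [ 0.0001 -0.0001 -1.    ] w -0.0001 F [1.3  0.66 0.42] g 0.0
  tool shift mm [81.4 -0.6  0. ] dist 81.4
```

View pics/c3.png

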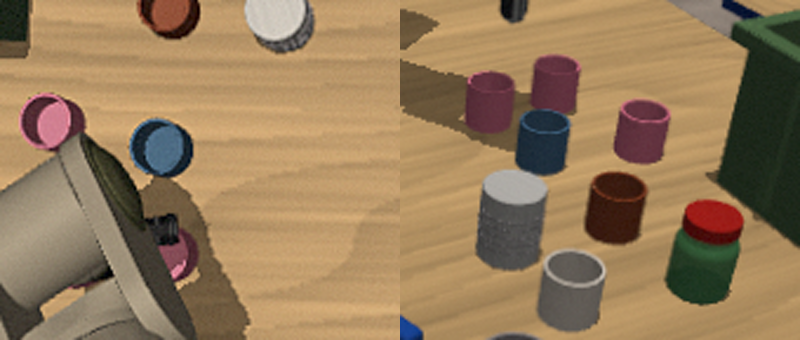

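The fingers shut inside the blue cup, which only moved about 12 mm and now stands at (0.376, 0.339). I'll retry a bit lower and watch it close.

{"api": "servo_tool", "payload": {"deltas": "1 0 0 -20 0 0 0;1 0 0 -20 0 0 0;1 0 0 0 0 0 0;1 0 0 0 0 0 0;1 0 0 0 0 0 0;1 0 0 0 0 0 0"}}

```text
time_s: 7.77
position: [0.295, 0.341, 0.1533]
tool_rot: [[0.993, 0.117, -0.001], [0.117, -0.993, -0.001], [-0.002, 0.001, -1.0]]
ft_force: [0.1, 0.2, -0.6]
grip_width: 0.0722
gripper_force: 0.0
```

Run:
```python
from h import *
go(.3765,.339,.018,6.6)
W=cloud(shot('top')); fit(W,'blue',.376,.339,.046,.062,.0255)
```

```text
t 7.77 pos [0.295  0.341  0.1533] yaw 6.69 tilt [-0.0014 -0.001  -1.    ] w 0.0722 F [ 0.06  0.19 -0.63] g 0.0
  tool shift mm [ 81.   11.3 135.2] dist 158.0 turn z rad 0.0016
blue 133 [0.3753 0.3416] res 0.0014
```

{"api": "servo_tool", "payload": {"deltas": "1 40 5 0 0 0 0;1 40 4 0 0 0 0;1 0 0 40 0 0 0;1 0 0 0 0 0 0;1 0 0 40 0 0 0;1 0 0 35 0 0 0;1 0 0 21 0 0 0;1 0 0 0 0 0 0"}}

```text
time_s: 8.48
position: [0.3727, 0.3404, 0.0152]
tool_rot: [[0.993, 0.117, -0.008], [0.117, -0.993, -0.004], [-0.008, 0.003, -1.0]]
ft_force: [-0.5, -1.1, -0.4]
grip_width: 0.0853
gripper_force: 0.0
```

{"api": "servo_tool", "payload": {"deltas": "0.5 0 0 0 0 0 0;0.5 0 0 0 0 0 0;0.5 0 0 0 0 0 0;0.5 0 0 0 0 0 0;0.5 0 0 0 0 0 0"}}

```text
time_s: 8.9
position: [0.3762, 0.3423, 0.0207]
tool_rot: [[0.993, 0.117, 0.003], [0.117, -0.993, 0.002], [0.004, -0.002, -1.0]]
ft_force: [-2.0, -1.0, 9.1]
grip_width: 0.0516
gripper_force: 39.9
```

Run:
```python
from h import *
q=shot('scene','s4.png'); 
cv2.imwrite('pics/c4.png',cv2.resize(q['img'][150:260,380:500],(600,550),interpolation=cv2.INTER_CUBIC)[:,:,::-1])
go(.3755,.341,.018)
```

```text
t 8.95 pos [0.3762 0.3423 0.0207] yaw 6.72 tilt [ 0.0034  0.0021 -1.    ] w 0.0515 F [-1.87 -0.3   8.88] g 39.9
  tool shift mm [-0.8  1.2  2.7] dist 3.1
```

View pics/c4.png

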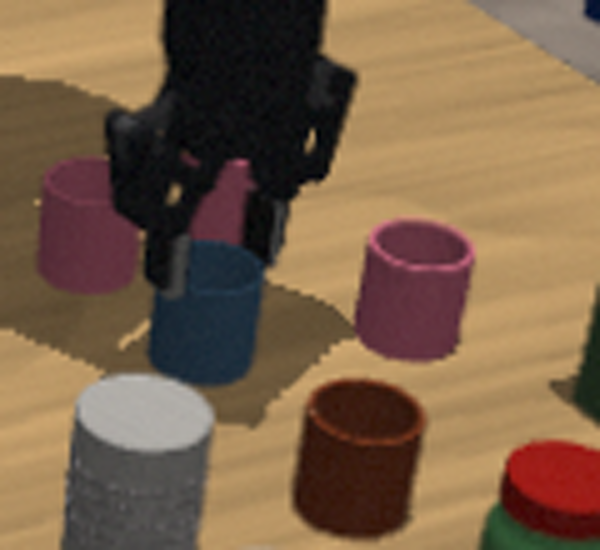

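Gripped near the rim at width 0.0515 and 40 N. Lift and carry it to the near lane.

{"api": "servo_tool", "payload": {"deltas": "0.3 0 0 0 0 0 0;0.3 0 0 -15 0 0 0;0.3 0 0 -30 0 0 0;0.3 0 0 -40 0 0 0;0.3 0 0 -40 0 0 0;0.3 0 0 -25 0 0 0;0.3 0.5 20 0 0 0 0;0.3 1 30 0 0 0 0"}}

```text
time_s: 9.62
position: [0.383, 0.2932, 0.1713]
tool_rot: [[0.993, 0.12, 0.006], [0.12, -0.993, 0.003], [0.006, -0.002, -1.0]]
ft_force: [0.9, -0.8, -2.1]
grip_width: 0.0515
gripper_force: 42.3
```

{"api": "servo_tool", "payload": {"deltas": "0.3 1 37 0 0 0 0;0.3 1 37 0 0 0 0;0.3 1 37 0 0 0 0;0.3 1 37 0 0 0 0;0.3 1 37 0 0 0 0;0.3 1 37 0 0 0 0;0.3 1 37 0 0 0 0;0.3 1 37 0 0 0 0"}}

```text
time_s: 10.28
position: [0.4251, -0.0026, 0.1697]
tool_rot: [[0.993, 0.117, 0.002], [0.117, -0.993, -0.001], [0.002, 0.001, -1.0]]
ft_force: [-0.3, 0.4, -0.3]
grip_width: 0.0514
gripper_force: 42.3
```

{"api": "servo_tool", "payload": {"deltas": "0.3 1 37 0 0 0 0;0.3 1 37 0 0 0 0;0.3 1 20 0 0 0 0;0.3 0 11 0 0 0 0;0.3 0 0 0 0 0 0;0.3 0 0 0 0 0 0;0.3 0 0 0 0 0 0"}}

```text
time_s: 10.87
position: [0.4403, -0.1035, 0.1686]
tool_rot: [[0.993, 0.118, 0.0], [0.118, -0.993, 0.0], [0.0, -0.0, -1.0]]
ft_force: [-0.4, 0.5, -0.1]
grip_width: 0.0513
gripper_force: 42.3
```

Run:
```python
from h import *
print(cad(-.052,-.05),cad(-.052,.05),cad(.052,0))
go(*cad(-.052,-.05),.026,6.6)
```

```text
[ 0.4421 -0.1138] [ 0.4306 -0.0145] [ 0.5397 -0.0522]
t 10.87 pos [ 0.4403 -0.1035  0.1686] yaw 6.79 tilt [ 0.0002  0.0002 -1.    ] w 0.0513 F [-0.38  0.5  -0.07] g 42.3
  tool shift mm [  0.6  10.5 142.6] dist 143.0 turn z rad 0.0033
```

{"api": "servo_tool", "payload": {"deltas": "0.3 0.5 10.5 15 0 0 0;0.3 0 0 35 0 0 0;0.3 0 0 35 0 0 0;0.3 0 0 30 0 0 0;0.3 0 0 15 0 0 0;0.3 0 0 8 0 0 0;0.3 0 0 3 0 0 0;0.3 0 0 0 0 0 0"}}

```text
time_s: 11.53
position: [0.4426, -0.1146, 0.0275]
tool_rot: [[0.993, 0.118, 0.0], [0.118, -0.993, -0.0], [0.0, 0.0, -1.0]]
ft_force: [-0.1, -0.6, -1.5]
grip_width: 0.0511
gripper_force: 42.4
```

Run:
```python
from h import *
go(*cad(-.052,-.05),.024,6.6)
q=shot('scene'); cv2.imwrite('pics/c5.png',cv2.resize(q['img'][190:340,200:370],(680,600),interpolation=cv2.INTER_CUBIC)[:,:,::-1])
```

```text
t 11.53 pos [ 0.4426 -0.1146  0.0275] yaw 6.78 tilt [ 0.0003 -0.0001 -1.    ] w 0.0511 F [-0.09 -0.63 -1.52] g 42.4
  tool shift mm [-0.4 -0.8  3.5] dist 3.7 turn z rad 0.0032
```

View pics/c5.png

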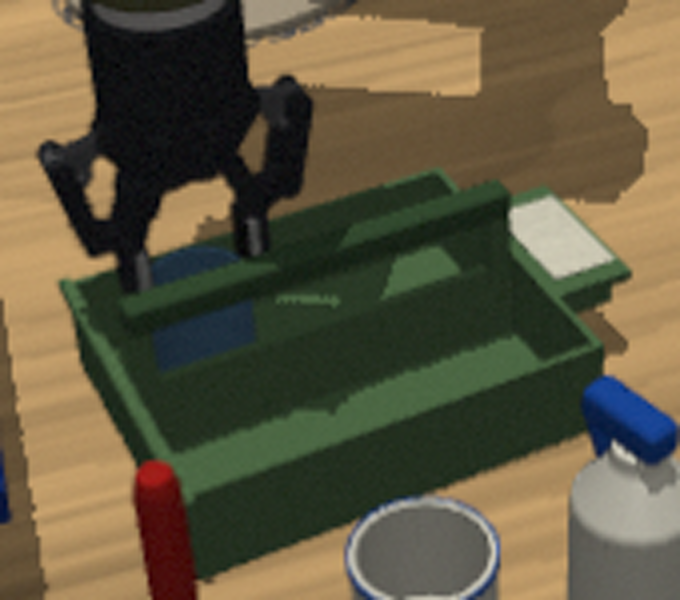

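{"api": "servo_tool", "payload": {"deltas": "0.3 0 0 2 0 0 0;0.3 0 0 1 0 0 0;0.8 0 0 0 0 0 0;0.8 0 0 0 0 0 0;0.8 0 0 0 0 0 0;0.8 0 0 0 0 0 0;0.8 0 0 0 0 0 0;0.8 0 0 0 0 0 0"}}

```text
time_s: 12.25
position: [0.4423, -0.1152, 0.0243]
tool_rot: [[0.993, 0.117, 0.0], [0.117, -0.993, -0.0], [0.0, 0.0, -1.0]]
ft_force: [0.8, 0.5, 0.4]
grip_width: 0.0682
gripper_force: 0.0
```

{"api": "servo_tool", "payload": {"deltas": "0.8 0 0 -15 0 0 0;0.8 0 0 -35 0 0 0;0.8 0 0 -40 0 0 0;0.8 0 0 -40 0 0 0;0.9 0 0 -5 0 0 0;1 11 -38 0 0 0 0;1 11 -38 0 0 0 0;1 11 -38 0 0 0 0"}}

```text
time_s: 12.92
position: [0.4617, 0.0029, 0.1593]
tool_rot: [[0.993, 0.115, 0.001], [0.115, -0.993, -0.0], [0.001, 0.0, -1.0]]
ft_force: [0.3, 0.3, -0.8]
grip_width: 0.0854
gripper_force: 0.0
```

{"api": "servo_tool", "payload": {"deltas": "1 11 -38 0 0 0 0;1 11 -38 0 0 0 0;1 11 -38 0 0 0 0;1 11 -38 0 0 0 0;1 11 -38 0 0 0 0;1 11 -38 0 0 0 0;1 11 -38 0 0 0 0;1 0 0 0 0 0 0"}}

```text
time_s: 13.58
position: [0.507, 0.2807, 0.1585]
tool_rot: [[0.993, 0.122, 0.0], [0.122, -0.993, 0.002], [0.001, -0.002, -1.0]]
ft_force: [-0.5, -0.4, 0.1]
grip_width: 0.0854
gripper_force: 0.0
```

Run:
```python
from h import *
W=cloud(shot('top'))
for n,x,y in (('white',.604,.23),('rust',.51,.34),('bluecup',.442,-.115)): fit(W,n,x,y,.05,.064,.0255,.03)
go(.5105,.3405,.017,6.6)
```

```text
white 108 [0.6038 0.2289] res 0.0012
rust 16 [0.5066 0.34  ] res 0.0016
bluecup 115 [ 0.4425 -0.1128] res 0.0012
t 13.63 pos [0.5067 0.2779 0.1584] yaw 6.97 tilt [-0.0004  0.0002 -1.    ] w 0.0856 F [-0.17 -0.02  0.11] g 0.0
  tool shift mm [ 11.4 -61.6 141.4] dist 154.6 turn z rad 0.0064
```

{"api": "servo_tool", "payload": {"deltas": "1 6 -34 0 0 0 0;1 5 -30 0 0 0 0;1 0 0 20 0 0 0;1 0 0 20 0 0 0;1 0 0 0 0 0 0"}}

```text
time_s: 14.05
position: [0.5088, 0.3385, 0.1154]
tool_rot: [[0.993, 0.117, -0.007], [0.117, -0.993, -0.003], [-0.007, 0.002, -1.0]]
ft_force: [-0.6, -0.9, -0.9]
grip_width: 0.0855
gripper_force: 0.0
```

Run:
```python
from h import *
W=cloud(shot('scene')); fit(W,'rust s',.511,.338,.046,.062,.026,.04)
go(.5105,.3405,.017,6.6)
```

```text
rust s 197 [0.5129 0.3371] res 0.0017
t 14.1 pos [0.5097 0.3387 0.1176] yaw 6.68 tilt [-0.004  -0.0019 -1.    ] w 0.0851 F [ 0.73 -0.37 -0.13] g 0.0
  tool shift mm [  1.5  -1.8 100.6] dist 100.6 turn z rad 0.0013
```

Rust has not moved. Descend and grip.

{"api": "servo_tool", "payload": {"deltas": "1 1 0 30 0 0 0;1 0 0 35 0 0 0;1 0 0 25 0 0 0;1 0 0 11 0 0 0;1 0 0 0 0 0 0;0.3 0 0 0 0 0 0;0.3 0 0 0 0 0 0;0.3 0 0 0 0 0 0"}}

```text
time_s: 14.77
position: [0.5126, 0.3403, 0.0203]
tool_rot: [[0.993, 0.117, 0.003], [0.117, -0.993, 0.001], [0.003, -0.001, -1.0]]
ft_force: [-2.5, -4.6, 23.8]
grip_width: 0.0515
gripper_force: 28.9
```

{"api": "servo_tool", "payload": {"deltas": "0.3 0 0 0 0 0 0;0.3 0 0 0 0 0 0;0.3 0 0 0 0 0 0"}}

```text
time_s: 15.02
position: [0.5125, 0.3403, 0.0206]
tool_rot: [[0.993, 0.117, 0.004], [0.117, -0.993, 0.001], [0.004, -0.001, -1.0]]
ft_force: [-0.2, -2.3, 6.6]
grip_width: 0.0508
gripper_force: 41.1
```

{"api": "servo_tool", "payload": {"deltas": "0.3 0 0 -15 0 0 0;0.3 0 0 -30 0 0 0;0.3 0 0 -40 0 0 0;0.3 0 0 -40 0 0 0;0.3 0 0 -25 0 0 0;0.3 -6 17 0 0 0 0;0.3 -11 31 0 0 0 0;0.3 -12.1 34.3 0 0 0 0"}}

```text
time_s: 15.68
position: [0.4919, 0.2548, 0.1696]
tool_rot: [[0.993, 0.119, 0.003], [0.119, -0.993, 0.001], [0.003, -0.0, -1.0]]
ft_force: [0.7, -1.0, -0.5]
grip_width: 0.051
gripper_force: 42.4
```

{"api": "servo_tool", "payload": {"deltas": "0.3 -12.1 34.3 0 0 0 0;0.3 -12.1 34.3 0 0 0 0;0.3 -12.1 34.3 0 0 0 0;0.3 -12.1 34.3 0 0 0 0;0.3 -12.1 34.3 0 0 0 0;0.3 -12.1 34.3 0 0 0 0;0.3 -12 34 0 0 0 0;0.3 -8 21 0 0 0 0"}}

```text
time_s: 16.35
position: [0.4302, -0.0175, 0.1694]
tool_rot: [[0.993, 0.116, 0.002], [0.116, -0.993, -0.001], [0.002, 0.001, -1.0]]
ft_force: [0.3, 0.0, -1.6]
grip_width: 0.0508
gripper_force: 42.4
```

{"api": "servo_tool", "payload": {"deltas": "0.3 0 0 0 0 0 0;0.3 0 0 0 0 0 0;0.3 0 0 0 0 0 0"}}

```text
time_s: 16.6
position: [0.431, -0.0146, 0.1689]
tool_rot: [[0.993, 0.117, 0.001], [0.117, -0.993, -0.0], [0.001, 0.0, -1.0]]
ft_force: [0.0, 0.7, -0.8]
grip_width: 0.0513
gripper_force: 42.4
```

Run:
```python
from h import *
go(*cad(-.052,.05),.025,6.6)
```

```text
t 16.6 pos [ 0.431  -0.0146  0.1689] yaw 6.72 tilt [ 0.0014 -0.0002 -1.    ] w 0.0513 F [ 0.03  0.71 -0.83] g 42.4
  tool shift mm [ -0.5  -0.2 143.9] dist 143.9 turn z rad 0.0020
```

{"api": "servo_tool", "payload": {"deltas": "0.3 -0.5 0 20 0 0 0;0.3 0 0 35 0 0 0;0.3 0 0 35 0 0 0;0.3 0 0 30 0 0 0;0.3 0 0 14 0 0 0;0.3 0 0 7 0 0 0;0.3 0 0 3 0 0 0;0.3 0 0 0 0 0 0"}}

```text
time_s: 17.27
position: [0.4305, -0.0142, 0.025]
tool_rot: [[0.993, 0.118, 0.0], [0.118, -0.993, 0.0], [0.0, 0.0, -1.0]]
ft_force: [0.5, 0.7, -0.8]
grip_width: 0.0508
gripper_force: 42.5
```

{"api": "servo_tool", "payload": {"deltas": "0.3 0 0 0 0 0 0;0.8 0 0 0 0 0 0;0.8 0 0 0 0 0 0;0.8 0 0 0 0 0 0;0.8 0 0 0 0 0 0;0.8 0 0 0 0 0 0;0.8 0 0 0 0 0 0;0.8 0 0 0 0 0 0"}}

```text
time_s: 17.93
position: [0.4303, -0.015, 0.0242]
tool_rot: [[0.993, 0.117, 0.0], [0.117, -0.993, 0.0], [0.0, -0.0, -1.0]]
ft_force: [0.0, -0.6, 0.0]
grip_width: 0.0683
gripper_force: 0.0
```

{"api": "servo_tool", "payload": {"deltas": "0.8 0 0 -15 0 0 0;0.8 0 0 -35 0 0 0;0.8 0 0 -40 0 0 0;0.8 0 0 -40 0 0 0;0.9 0 0 -5 0 0 0;1 25 -27.7 0 0 0 0;1 25 -27.7 0 0 0 0;1 25 -27.7 0 0 0 0"}}

```text
time_s: 18.6
position: [0.4957, 0.0773, 0.1593]
tool_rot: [[0.993, 0.115, 0.001], [0.115, -0.993, -0.0], [0.001, 0.0, -1.0]]
ft_force: [1.1, -1.2, 0.4]
grip_width: 0.0854
gripper_force: 0.0
```

{"api": "servo_tool", "payload": {"deltas": "1 25 -27.7 0 0 0 0;1 25 -27.7 0 0 0 0;1 25 -27.7 0 0 0 0;1 25 -27.7 0 0 0 0;1 25 -27.7 0 0 0 0;1 0 0 40 0 0 0;1 0 0 0 0 0 0;1 0 0 0 0 0 0"}}

```text
time_s: 19.27
position: [0.6015, 0.2282, 0.1171]
tool_rot: [[0.993, 0.117, -0.006], [0.117, -0.993, -0.001], [-0.006, 0.001, -1.0]]
ft_force: [-0.5, -0.1, -0.1]
grip_width: 0.0851
gripper_force: 0.0
```

Run:
```python
from h import *
W=cloud(shot('top'))
for n,x,y in (('white',.604,.23),('bluecup',.442,-.115),('rustcup',.431,-.015)): fit(W,n,x,y,.05,.064,.0255,.03)
W=cloud(shot('scene')); fit(W,'white s',.605,.227,.046,.062,.026,.04)
go(.604,.2289,.017,6.6)
```

```text
white few 0
bluecup 118 [ 0.4426 -0.1126] res 0.0013
rustcup 117 [ 0.4309 -0.0121] res 0.0020
white s 224 [0.6065 0.2251] res 0.0017
t 19.37 pos [0.6029 0.2279 0.1204] yaw 6.68 tilt [ 0.0005  0.     -1.    ] w 0.0852 F [-0.86 -0.27  0.15] g 0.0
  tool shift mm [  1.1  -0.9 103.4] dist 103.4 turn z rad 0.0014
```

{"api": "servo_tool", "payload": {"deltas": "1 1 0 30 0 0 0;1 0 0 35 0 0 0;1 0 0 25 0 0 0;1 0 0 11 0 0 0;1 0 0 0 0 0 0;0.3 0 0 0 0 0 0;0.3 0 0 0 0 0 0;0.3 0 0 0 0 0 0"}}

```text
time_s: 20.03
position: [0.6052, 0.2287, 0.0207]
tool_rot: [[0.993, 0.117, 0.004], [0.117, -0.993, 0.001], [0.004, -0.0, -1.0]]
ft_force: [-3.0, -2.2, 22.9]
grip_width: 0.0522
gripper_force: 38.8
```

{"api": "servo_tool", "payload": {"deltas": "0.3 0 0 0 0 0 0;0.3 0 0 0 0 0 0;0.3 0 0 0 0 0 0"}}

```text
time_s: 20.28
position: [0.6053, 0.2288, 0.0211]
tool_rot: [[0.993, 0.117, 0.005], [0.117, -0.993, 0.001], [0.005, -0.0, -1.0]]
ft_force: [-1.2, -0.5, 8.4]
grip_width: 0.0516
gripper_force: 40.2
```

{"api": "servo_tool", "payload": {"deltas": "0.3 0 0 -15 0 0 0;0.3 0 0 -30 0 0 0;0.3 0 0 -40 0 0 0;0.3 0 0 -40 0 0 0;0.3 0 0 -25 0 0 0;0.3 -6 17 0 0 0 0;0.3 -11 31 0 0 0 0;0.3 -12.1 33.9 0 0 0 0"}}

```text
time_s: 20.95
position: [0.5844, 0.1439, 0.1698]
tool_rot: [[0.993, 0.119, 0.003], [0.119, -0.993, 0.0], [0.003, 0.0, -1.0]]
ft_force: [1.4, -0.3, -1.1]
grip_width: 0.0514
gripper_force: 42.0
```

{"api": "servo_tool", "payload": {"deltas": "0.3 -12.1 33.9 0 0 0 0;0.3 -12.1 33.9 0 0 0 0;0.3 -12.1 33.9 0 0 0 0;0.3 -12.1 33.9 0 0 0 0;0.3 -12.1 33.9 0 0 0 0;0.3 -7 20 0 0 0 0;0.3 0 0 0 0 0 0;0.3 0 0 0 0 0 0"}}

```text
time_s: 21.62
position: [0.5398, -0.0531, 0.1693]
tool_rot: [[0.993, 0.115, 0.002], [0.115, -0.993, -0.0], [0.002, 0.001, -1.0]]
ft_force: [-0.7, -0.3, -1.1]
grip_width: 0.0515
gripper_force: 42.0
```

Run:
```python
from h import *
go(*cad(.052,0),.025,6.6)
```

```text
t 21.62 pos [ 0.5398 -0.0531  0.1693] yaw 6.6 tilt [ 0.0017 -0.0003 -1.    ] w 0.0515 F [-0.74 -0.26 -1.14] g 42.0
  tool shift mm [ -0.3  -0.9 144.3] dist 144.3 turn z rad -0.0000
```

{"api": "servo_tool", "payload": {"deltas": "0.3 0 0 20 0 0 0;0.3 0 0 35 0 0 0;0.3 0 0 35 0 0 0;0.3 0 0 30 0 0 0;0.3 0 0 14 0 0 0;0.3 0 0 7 0 0 0;0.3 0 0 3.3 0 0 0;0.3 0 0 0 0 0 0"}}

```text
time_s: 22.28
position: [0.5402, -0.0512, 0.0254]
tool_rot: [[0.993, 0.118, 0.001], [0.118, -0.993, -0.0], [0.001, 0.0, -1.0]]
ft_force: [0.4, -0.1, -1.6]
grip_width: 0.0514
gripper_force: 42.2
```

{"api": "servo_tool", "payload": {"deltas": "0.3 0 0 0 0 0 0;0.8 0 0 0 0 0 0;0.8 0 0 0 0 0 0;0.8 0 0 0 0 0 0;0.8 0 0 0 0 0 0;0.8 0 0 0 0 0 0;0.8 0 0 0 0 0 0;0.8 0 0 0 0 0 0"}}

```text
time_s: 22.95
position: [0.5398, -0.0523, 0.0239]
tool_rot: [[0.993, 0.117, 0.0], [0.117, -0.993, 0.0], [0.0, -0.0, -1.0]]
ft_force: [0.2, 0.0, 0.4]
grip_width: 0.0687
gripper_force: 0.0
```

{"api": "servo_tool", "payload": {"deltas": "0.8 0 0 -15 0 0 0;0.8 0 0 -35 0 0 0;0.8 0 0 -40 0 0 0;0.8 0 0 -40 0 0 0;1 0 0 -35 0 0 0;1 0 0 -35 0 0 0;1 0 0 -15 0 0 0;1 0 0 0 0 0 0"}}

```text
time_s: 23.62
position: [0.541, -0.0526, 0.243]
tool_rot: [[0.993, 0.117, 0.007], [0.117, -0.993, -0.002], [0.007, 0.003, -1.0]]
ft_force: [0.0, -0.2, -0.2]
grip_width: 0.0853
gripper_force: 0.0
```

Run:
```python
from h import *
W=cloud(shot('top'))
for n,x,y in (('white',.54,-.052),('bluecup',.442,-.115),('rustcup',.431,-.015)): fit(W,n,x,y,.05,.064,.0255,.03)
q=shot('scene','s6.png'); W=cloud(q)
m=(abs(W[...,0]-.69)<.03)&(abs(W[...,1]+.18)<.03)
for z in (.09,.11,.13,.15,.165):
    P=W[m&(abs(W[...,2]-z)<.008)]; print(z,len(P),np.median(P,0),P[:,1].min(),P[:,1].max(),P[:,0].max())
print(np.nanmax(W[...,2][m]))
go(.688,-.177,.15,6.6)
```

```text
white 50 [ 0.539  -0.0485] res 0.0028
bluecup 43 [ 0.4352 -0.0934] res 0.0012
rustcup few 0
0.09 79 [ 0.6953 -0.1832  0.0893] -0.19111586762715338 -0.1730993758211145 0.6983217129701698
0.11 86 [ 0.6954 -0.1837  0.1096] -0.19183464131104616 -0.17305701563170672 0.698730591997205
0.13 90 [ 0.6953 -0.1837  0.1299] -0.19150026758282504 -0.1731094919947086 0.698947480550456
0.15 102 [ 0.6951 -0.184   0.1498] -0.19146802564215507 -0.17276390755768484 0.6980067918547425
0.165 117 [ 0.6921 -0.1823  0.1646] -0.19107343325090745 -0.17308592960767596 0.6981095749656335
0.16896190916080547
t 23.72 pos [ 0.5396 -0.0522  0.2386] yaw 6.72 tilt [-0.0001  0.0001 -1.    ] w 0.0855 F [ 0.29 -0.22 -0.64] g 0.0
  tool shift mm [132.8 141.4  88.6] dist 213.2 turn z rad 0.0021
```

View pics/s6.png

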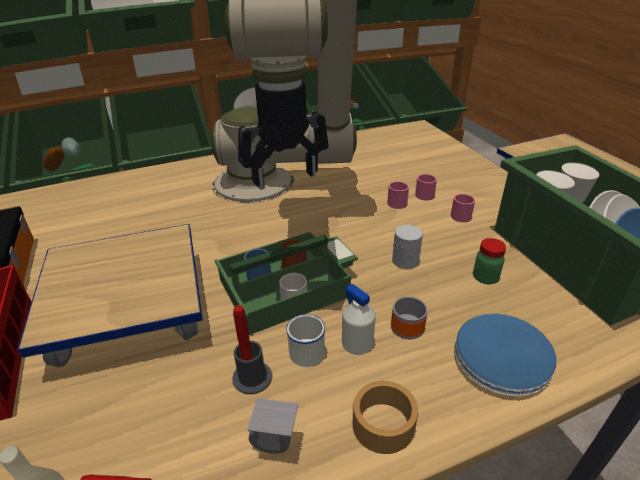

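All three cups stand in the caddy: blue (257,262), rust (292,252) and white (292,288) in the scene picture. Next is the brush.

{"api": "servo_tool", "payload": {"deltas": "1 26.5 28.9 0 0 0 0;1 26.5 28.9 0 0 0 0;1 26.5 28.9 0 0 0 0;1 26.5 28.9 0 0 0 0;1 26.5 28.9 0 0 0 0;1 0 0 30 0 0 0;1 0 0 0 0 0 0;1 0 0 0 0 0 0"}}

```text
time_s: 24.38
position: [0.687, -0.1797, 0.2052]
tool_rot: [[0.993, 0.117, -0.007], [0.117, -0.993, 0.003], [-0.007, -0.004, -1.0]]
ft_force: [-0.3, 0.3, 0.8]
grip_width: 0.0854
gripper_force: 0.0
```

Run:
```python
from h import *
go(.6885,-.180,.111,6.6)
```

```text
t 24.38 pos [ 0.687  -0.1797  0.2052] yaw 6.71 tilt [-0.0075  0.0035 -1.    ] w 0.0854 F [-0.27  0.35  0.79] g 0.0
  tool shift mm [ 2.1  0.9 94.2] dist 94.2 turn z rad 0.0020
```

{"api": "servo_tool", "payload": {"deltas": "1 0.5 0 30 0 0 0;1 0 0 35 0 0 0;1 0 0 25 0 0 0;1 0 0 7 0 0 0;0 0 0 0 0 0 0;0 0 0 0 0 0 0;0 0 0 0 0 0 0;0 0 0 0 0 0 0", "newtons": 60}}

```text
time_s: 25.05
position: [0.6895, -0.1803, 0.1143]
tool_rot: [[0.993, 0.117, 0.003], [0.117, -0.993, -0.001], [0.003, 0.002, -1.0]]
ft_force: [-0.4, -0.1, 0.2]
grip_width: 0.0389
gripper_force: 0.0
```

{"api": "servo_tool", "payload": {"deltas": "0 0 0 0 0 0 0;0 0 0 0 0 0 0;0 0 0 0 0 0 0;0 0 0 0 0 0 0;0 0 0 0 0 0 0;0 0 0 0 0 0 0;0 0 0 0 0 0 0"}}

```text
time_s: 25.63
position: [0.6893, -0.1804, 0.1133]
tool_rot: [[0.993, 0.117, 0.002], [0.117, -0.993, -0.001], [0.002, 0.001, -1.0]]
ft_force: [-1.0, -0.4, 6.2]
grip_width: 0.0158
gripper_force: 58.6
```

{"api": "servo_tool", "payload": {"deltas": "0 0 0 -20 0 0 0;0 0 0 -35 0 0 0;0 0 0 -40 0 0 0;0 0 0 -35 0 0 0;0 -18.6 -32.4 0 0 0 0;0 -18.6 -32.4 0 0 0 0;0 -18.6 -32.4 0 0 0 0;0 -18.6 -32.4 0 0 0 0"}}

```text
time_s: 26.3
position: [0.5983, -0.059, 0.2417]
tool_rot: [[0.993, 0.117, -0.0], [0.117, -0.993, 0.0], [-0.0, -0.0, -1.0]]
ft_force: [0.5, 0.3, 0.0]
grip_width: 0.016
gripper_force: 58.6
```

{"api": "servo_tool", "payload": {"deltas": "0 4.3 -36.4 0 0 0 0;0 4.3 -36.4 0 0 0 0;0 4.3 -36.4 0 0 0 0;0 30.5 -22.5 0 0 0 0;0 30.5 -22.5 0 0 0 0;0 28 -20 0 0 0 0;0 0 0 0 0 0 0;0 0 0 0 0 0 0"}}

```text
time_s: 26.97
position: [0.681, 0.1259, 0.2402]
tool_rot: [[0.993, 0.119, -0.002], [0.119, -0.993, -0.0], [-0.002, -0.0, -1.0]]
ft_force: [0.2, -0.0, -1.0]
grip_width: 0.0164
gripper_force: 58.6
```

Run:
```python
from h import *
q=shot('scene','s7.png'); W=cloud(q); p=shot('top'); T=cloud(p)
o=env.observe()['position']
m=(abs(W[...,0]-o[0])<.05)&(abs(W[...,1]-o[1])<.05)
for z in np.arange(.09,.24,.015):
    P=W[m&(abs(W[...,2]-z)<.007)]
    if len(P)>3: print(z.round(3),len(P),np.median(P,0),'y',P[:,1].min(),P[:,1].max(),'xmax',P[:,0].max())
mm=m&(W[...,2]>.07);print('lowest',np.nanmin(W[...,2][mm]))
fit(T,'paint t',.683,.1276,.044,.056,.0305); fit(W,'paint s',.683,.1276,.044,.056,.031)
go(.683,.1276,.124,6.6)
cv2.imwrite('pics/c7.png',cv2.resize(q['img'][150:360,330:470],(400,600),interpolation=cv2.INTER_CUBIC)[:,:,::-1])
```

```text
0.135 46 [0.687  0.1185 0.1369] y 0.11346324381426347 0.13069858405192417 xmax 0.6901535885997004
0.15 74 [0.6872 0.1186 0.1497] y 0.11301751841857909 0.13200040609720104 xmax 0.6912136837977501
0.165 89 [0.6881 0.1184 0.1648] y 0.1124410584280373 0.13436537030945475 xmax 0.6929162336186386
0.18 96 [0.687  0.119  0.1796] y 0.11304124291437978 0.1317395999252954 xmax 0.6918720338828385
0.195 77 [0.6862 0.1192 0.1943] y 0.11479027929973983 0.12872817041588727 xmax 0.6897847754466511
0.21 80 [0.6858 0.1197 0.2097] y 0.11504778119502042 0.13127131716371035 xmax 0.6896425985200431
0.225 79 [0.6865 0.1194 0.2254] y 0.11478339876118852 0.13449339587810458 xmax 0.6897130884722086
lowest 0.13211046753275332
paint t few 7
paint s 285 [0.6839 0.1241] res 0.0016
t 27.07 pos [0.6802 0.1243 0.2418] yaw 6.71 tilt [-0.0007 -0.0002 -1.    ] w 0.0162 F [-0.23 -0.88  0.26] g 58.6
  tool shift mm [  3.3  -2.9 117.8] dist 117.9 turn z rad 0.0019
```

View pics/c7.png

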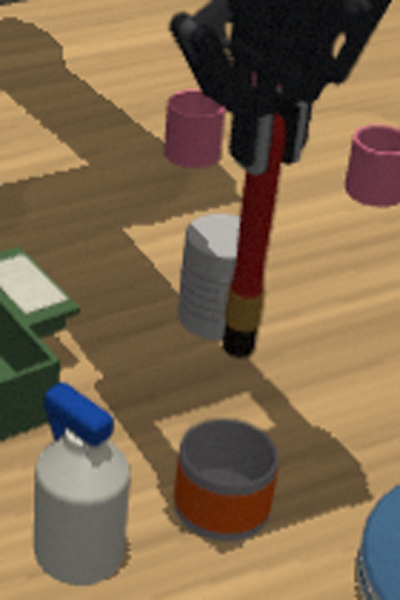

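{"api": "servo_tool", "payload": {"deltas": "0 3 -2 25 0 0 0;0 0 0 35 0 0 0;0 0 0 30 0 0 0;0 0 0 18 0 0 0;0 0 0 6 0 0 0;0 0 0 0 0 0 0;0 0 0 0 0 0 0;0 0 0 0 0 0 0"}}

```text
time_s: 27.73
position: [0.684, 0.1268, 0.1303]
tool_rot: [[0.993, 0.117, 0.004], [0.117, -0.993, 0.0], [0.004, 0.0, -1.0]]
ft_force: [0.5, -0.5, 0.2]
grip_width: 0.0162
gripper_force: 58.6
```

{"api": "servo_tool", "payload": {"deltas": "0 0 0 0 0 0 0;0 0 0 0 0 0 0;0 0 0 -25 0 0 0;0 0 0 -35 0 0 0;0 0 0 -35 0 0 0;0 0 0 -19 0 0 0;0 -20 2.6 0 0 0 0;0 -35.9 4.7 0 0 0 0"}}

```text
time_s: 28.4
position: [0.6301, 0.1134, 0.2425]
tool_rot: [[0.993, 0.117, 0.004], [0.117, -0.993, 0.0], [0.004, 0.0, -1.0]]
ft_force: [1.5, -0.5, -0.2]
grip_width: 0.0161
gripper_force: 58.6
```

{"api": "servo_tool", "payload": {"deltas": "0 -35.9 4.7 0 0 0 0;0 -35.9 4.7 0 0 0 0;0 -35.9 4.7 0 0 0 0;0 -35.9 4.7 0 0 0 0;0 -16 2 0 0 0 0;0 0 0 0 0 0 0;0 0 0 0 0 0 0;0 0 0 0 0 0 0"}}

```text
time_s: 29.07
position: [0.4733, 0.074, 0.2424]
tool_rot: [[0.993, 0.117, 0.001], [0.117, -0.993, -0.0], [0.001, 0.0, -1.0]]
ft_force: [0.4, -0.1, -0.6]
grip_width: 0.0161
gripper_force: 58.6
```

Run:
```python
from h import *
W=cloud(shot('scene')); o=env.observe()['position']
m=(abs(W[...,0]-o[0])<.03)&(abs(W[...,1]-o[1])<.03)&(W[...,2]>.075); print('tip z',np.nanmin(W[...,2][m]), np.median(W[m&(W[...,2]<.17)],0))
go(*cad(0,.133),.164,6.6)
```

```text
tip z 0.13644046389689896 [0.4799 0.0676 0.1531]
t 29.12 pos [0.4734 0.074  0.2421] yaw 6.73 tilt [ 0.0007 -0.     -1.    ] w 0.016 F [ 0.65 -0.11 -0.65] g 58.6
  tool shift mm [-0.8  0.  78.1] dist 78.1 turn z rad 0.0022
```

{"api": "servo_tool", "payload": {"deltas": "0 0 0 25 0 0 0;0 0 0 28 0 0 0;0 0 0 14 0 0 0;0 0 0 4 0 0 0;0 0 0 2 0 0 0;0 0 0 0 0 0 0"}}

```text
time_s: 29.62
position: [0.4733, 0.074, 0.1692]
tool_rot: [[0.993, 0.117, 0.001], [0.117, -0.993, -0.0], [0.001, 0.0, -1.0]]
ft_force: [0.2, 0.1, -0.1]
grip_width: 0.0162
gripper_force: 58.6
```

{"api": "servo_tool", "payload": {"deltas": "0 0 0 1.5 0 0 0;0 0 0 1.5 0 0 0;0 0 0 0 0 0 0"}}

```text
time_s: 29.87
position: [0.4728, 0.074, 0.1663]
tool_rot: [[0.993, 0.117, 0.001], [0.117, -0.993, -0.0], [0.001, 0.0, -1.0]]
ft_force: [-0.3, 0.4, -0.5]
grip_width: 0.0162
gripper_force: 58.6
```

{"api": "servo_tool", "payload": {"deltas": "0 0 0 1.5 0 0 0;0 0 0 1.5 0 0 0;0 0 0 0 0 0 0"}}

```text
time_s: 30.12
position: [0.4725, 0.074, 0.1628]
tool_rot: [[0.993, 0.117, -0.0], [0.117, -0.993, -0.0], [-0.0, -0.0, -1.0]]
ft_force: [-1.0, 0.1, -0.1]
grip_width: 0.0164
gripper_force: 58.6
```

{"api": "servo_tool", "payload": {"deltas": "0 0 0 1 0 0 0;0 0 0 1 0 0 0;0 0 0 0 0 0 0;0 0 0 0 0 0 0"}}

```text
time_s: 30.45
position: [0.4733, 0.0739, 0.1622]
tool_rot: [[0.993, 0.117, 0.003], [0.117, -0.993, -0.0], [0.003, 0.001, -1.0]]
ft_force: [-1.3, -0.4, 9.2]
grip_width: 0.0163
gripper_force: 59.8
```

Run:
```python
from h import *
q=shot('scene'); W=cloud(q); go(*cad(0,.133))
cv2.imwrite('pics/c8.png',cv2.resize(q['img'][180:300,290:400],(550,600),interpolation=cv2.INTER_CUBIC)[:,:,::-1])
```

```text
t 30.5 pos [0.4733 0.0739 0.1622] yaw 6.72 tilt [ 0.0029 -0.0002 -1.    ] w 0.0161 F [-0.97  0.53  8.7 ] g 59.8
  tool shift mm [-0.6 -0.  -0. ] dist 0.6
```

View pics/c8.png

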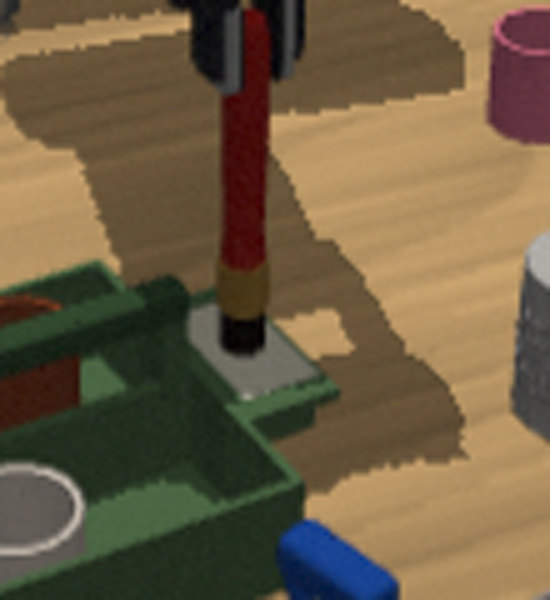

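{"api": "servo_tool", "payload": {"deltas": "0 0 0 -15 0 0 0;0 0 0 -30 0 0 0;0 0 0 -36 0 0 0;0 20 18.5 0 0 0 0;0 25.5 23.7 0 0 0 0;0 25.5 23.7 0 0 0 0;0 25.5 23.7 0 0 0 0;0 25.5 23.7 0 0 0 0"}}

```text
time_s: 31.17
position: [0.6081, -0.0253, 0.2419]
tool_rot: [[0.993, 0.117, 0.0], [0.117, -0.993, 0.0], [0.0, -0.0, -1.0]]
ft_force: [-0.1, 0.8, 0.2]
grip_width: 0.0161
gripper_force: 58.7
```

{"api": "servo_tool", "payload": {"deltas": "0 25.5 23.7 0 0 0 0;0 25.5 23.7 0 0 0 0;0 5.5 5.2 0 0 0 0;0 0 0 0 0 0 0;0 0 0 0 0 0 0;0 0 0 0 0 0 0"}}

```text
time_s: 31.67
position: [0.6685, -0.069, 0.2423]
tool_rot: [[0.993, 0.118, 0.0], [0.118, -0.993, 0.0], [0.0, -0.0, -1.0]]
ft_force: [0.3, -0.2, -0.7]
grip_width: 0.016
gripper_force: 58.6
```

Run:
```python
from h import *
W=cloud(shot('scene')); fit(W,'beaker s',.671,-.072,.058,.07,.031)
T=cloud(shot('top')); fit(T,'beaker t',.671,-.072,.059,.07,.0305)
go(.6705,-.0715,.137,6.6)
```

```text
beaker s 380 [ 0.6715 -0.0749] res 0.0015
beaker t few 0
t 31.77 pos [ 0.6686 -0.0689  0.2428] yaw 6.78 tilt [ 0.0007 -0.0001 -1.    ] w 0.0163 F [-0.09  0.78 -0.85] g 58.6
  tool shift mm [  1.5   2.8 105.8] dist 105.8 turn z rad 0.0031
```

{"api": "servo_tool", "payload": {"deltas": "0 1.5 2.5 25 0 0 0;0 0 0 35 0 0 0;0 0 0 28 0 0 0;0 0 0 14 0 0 0;0 0 0 4 0 0 0;0 0 0 0 0 0 0;0 0 0 0 0 0 0;0 0 0 0 0 0 0"}}

```text
time_s: 32.43
position: [0.6717, -0.0722, 0.138]
tool_rot: [[0.993, 0.117, 0.003], [0.117, -0.993, -0.001], [0.003, 0.001, -1.0]]
ft_force: [0.1, -0.1, -0.2]
grip_width: 0.0166
gripper_force: 58.6
```

{"api": "servo_tool", "payload": {"deltas": "0 0 0 0 0 0 0;0 0 0 -25 0 0 0;0 0 0 -35 0 0 0;0 0 0 -30 0 0 0;0 0 0 -16 0 0 0;0 1.7 36.6 0 0 0 0;0 1.7 36.6 0 0 0 0;0 1.7 36.6 0 0 0 0"}}

```text
time_s: 33.1
position: [0.6892, -0.1814, 0.2436]
tool_rot: [[0.993, 0.118, 0.002], [0.118, -0.993, -0.001], [0.002, 0.001, -1.0]]
ft_force: [0.3, 0.2, -1.0]
grip_width: 0.016
gripper_force: 58.7
```

{"api": "servo_tool", "payload": {"deltas": "0 0 0 0 0 0 0;0 0 0 0 0 0 0;0 0 0 0 0 0 0"}}

```text
time_s: 33.35
position: [0.689, -0.1804, 0.2425]
tool_rot: [[0.993, 0.117, 0.001], [0.117, -0.993, 0.0], [0.001, 0.0, -1.0]]
ft_force: [0.1, -0.2, -0.5]
grip_width: 0.0164
gripper_force: 58.7
```

Run:
```python
from h import *
q=shot('scene','s9.png');W=cloud(q); fit(W,'holder s',.688,-.178,.06,.074,.0225)
o=env.observe()['position']; m=(abs(W[...,0]-o[0])<.03)&(abs(W[...,1]-o[1])<.03)&(W[...,2]>.085)
for a,b in((.13,.15),(.16,.19),(.19,.22)):
  P=W[m&(W[...,2]<b)&(W[...,2]>a)]; print(np.nanmin(P[:,2]),P[:,1].min(),P[:,1].max(),P[:,0].max())
go(.6885,-.180,.116,6.6)
```

```text
holder s 339 [ 0.6898 -0.1794] res 0.0017
0.13649931641776855 -0.19199232813979408 -0.17160746749870745 0.6985275969744515
0.160002389520005 -0.19271119390186647 -0.17117095207606045 0.699737128782716
0.19030684568341866 -0.19076369047792935 -0.17449081788493495 0.697998648468172
t 33.4 pos [ 0.689  -0.1797  0.2426] yaw 6.77 tilt [ 0.0008 -0.0001 -1.    ] w 0.0165 F [ 0.22  0.56 -0.51] g 58.7
  tool shift mm [ -0.6   0.2 126.6] dist 126.6 turn z rad 0.0030
```

{"api": "servo_tool", "payload": {"deltas": "0 0 -2 25 0 0 0;0 0 0 35 0 0 0;0 0 0 35 0 0 0;0 0 0 20 0 0 0;0 0 0 9 0 0 0;0 0 0 3 0 0 0;0 0 0 0 0 0 0;0 0 0 0 0 0 0"}}

```text
time_s: 34.07
position: [0.6896, -0.1786, 0.1171]
tool_rot: [[0.993, 0.118, 0.003], [0.118, -0.993, -0.001], [0.003, 0.002, -1.0]]
ft_force: [0.3, 1.0, 0.2]
grip_width: 0.0161
gripper_force: 58.8
```

{"api": "servo_tool", "payload": {"deltas": "0 0 0 1 0 0 0;0 0 0 0 0 0 0;0.5 0 0 0 0 0 0;0.5 0 0 0 0 0 0;0.5 0 0 0 0 0 0;0.5 0 0 0 0 0 0;0.5 0 0 0 0 0 0"}}

```text
time_s: 34.65
position: [0.6887, -0.1787, 0.114]
tool_rot: [[0.993, 0.117, 0.0], [0.117, -0.993, -0.0], [0.0, 0.0, -1.0]]
ft_force: [0.3, 0.7, 0.4]
grip_width: 0.0427
gripper_force: 0.0
```

{"api": "servo_tool", "payload": {"deltas": "0.5 0 0 -20 0 0 0;0.5 0 0 -35 0 0 0;0.5 0 0 -40 0 0 0;0.5 0 0 -20 0 0 0;1 0 0 0 0 0 0"}}

```text
time_s: 35.07
position: [0.69, -0.1792, 0.2353]
tool_rot: [[0.993, 0.117, 0.01], [0.117, -0.993, -0.004], [0.009, 0.005, -1.0]]
ft_force: [-0.4, -0.2, 0.0]
grip_width: 0.0532
gripper_force: 0.0
```

Run:
```python
from h import *
q=shot('scene');W=cloud(q)
for a,b in((.08,.1),(.12,.14),(.145,.17)):
  P=W[(abs(W[...,0]-.69)<.03)&(abs(W[...,1]+.18)<.03)&(W[...,2]<b)&(W[...,2]>a)]; print(len(P),P[:,2].max(),P[:,1].min(),P[:,1].max(),P[:,0].max())
T=cloud(shot('top'))
fit(W,'paint',.683,.127,.044,.056,.031);fit(W,'beaker',.671,-.074,.058,.07,.031);fit(T,'beaker t',.671,-.072,.059,.07,.0305)
for n,x,y in (('white',.54,-.052),('blue',.442,-.115),('rust',.431,-.015)): fit(T,n,x,y,.05,.064,.0255,.03)
m=(abs(T[...,0]-.488)<.05)&(abs(T[...,1]+.058)<.115)&(T[...,2]>.093)&(T[...,2]<.105);P=T[m][:,:2].astype(np.float32);print('bar',len(P),cv2.minAreaRect(P))
go(.488,-.058,.22,96.6)
```

```text
94 0.09944412856717695 -0.18991192089890582 -0.1722809431759245 0.6983676614937906
121 0.13992852065666472 -0.19017626445746624 -0.17078639372671814 0.6985137578226364
193 0.1685492528748423 -0.1900280674045887 -0.17123889861778238 0.6983221551012194
paint 276 [0.6839 0.124 ] res 0.0015
beaker 389 [ 0.6716 -0.0749] res 0.0015
beaker t 122 [ 0.6705 -0.0698] res 0.0016
white 36 [ 0.5389 -0.0496] res 0.0025
blue few 0
rust few 0
bar 0 ((0.0, 0.0), (0.0, 0.0), 0.0)
t 35.17 pos [ 0.6888 -0.1787  0.2293] yaw 6.72 tilt [ 0.0009 -0.0004 -1.    ] w 0.0677 F [-0.06 -1.27 -0.81] g 0.0
  tool shift mm [-185.3 -143.4    9. ] dist 234.4 turn z rad -1.5687
```

{"api": "servo_tool", "payload": {"deltas": "1 -31 -24 0 0 0 0;1 -31 -24 0 0 0 0;1 -31 -24 0 0 0 0;1 -31 -24 0 0 0 0;1 -31 -24 0 0 0 0;1 -30 -23 0 0 0 0;1 0 0 0 0 0 -0.12;1 0 0 0 0 0 -0.12"}}

```text
time_s: 35.83
position: [0.486, -0.0569, 0.228]
tool_rot: [[0.935, 0.356, -0.003], [0.356, -0.935, 0.001], [-0.002, -0.002, -1.0]]
ft_force: [0.8, -0.6, 0.8]
grip_width: 0.0858
gripper_force: 0.0
```

{"api": "servo_tool", "payload": {"deltas": "1 0 0 0 0 0 -0.12;1 0 0 0 0 0 -0.12;1 0 0 0 0 0 -0.12;1 0 0 0 0 0 -0.12;1 0 0 0 0 0 -0.12;1 0 0 0 0 0 -0.12;1 0 0 0 0 0 -0.12;1 0 0 0 0 0 -0.12"}}

```text
time_s: 36.5
position: [0.4875, -0.058, 0.2273]
tool_rot: [[0.245, 0.969, -0.003], [0.969, -0.245, 0.001], [0.0, -0.003, -1.0]]
ft_force: [0.8, 0.2, -0.5]
grip_width: 0.0855
gripper_force: 0.0
```

{"api": "servo_tool", "payload": {"deltas": "1 0 0 0 0 0 -0.12;1 0 0 0 0 0 -0.12;1 0 0 0 0 0 -0.12;1 0 0 0 0 0 -0.01;1 0 0 0 0 0 0;1 0 0 0 0 0 0"}}

```text
time_s: 37.0
position: [0.4879, -0.0582, 0.2282]
tool_rot: [[-0.113, 0.994, -0.001], [0.994, 0.113, 0.0], [0.001, -0.001, -1.0]]
ft_force: [-0.1, -0.3, 0.4]
grip_width: 0.0855
gripper_force: 0.0
```

Run:
```python
from h import *
for c in('top','scene'):
    T=cloud(shot(c))
    m=(abs(T[...,0]-.488)<.05)&(abs(T[...,1]+.058)<.115)&(T[...,2]>.096)&(T[...,2]<.105);P=T[m][:,:2].astype(np.float32);print(c,'bar',len(P),cv2.minAreaRect(P) if len(P)>5 else '')
go(.488,-.0582,.073,96.6)
```

```text
top bar 145 ((0.48687902092933655, -0.05734938383102417), (0.0159851536154747, 0.20626084506511688), 5.752150535583496)
scene bar 602 ((0.4885006844997406, -0.06094791740179062), (0.020491652190685272, 0.20552513003349304), 6.090653896331787)
t 37.1 pos [ 0.4881 -0.0583  0.2286] yaw 96.55 tilt [-0.0007  0.0003 -1.    ] w 0.0855 F [ 0.19 -0.01  0.51] g 0.0
  tool shift mm [  0.    0.  155.6] dist 155.6 turn z rad -0.0010
```

{"api": "servo_tool", "payload": {"deltas": "1 0 0 35 0 0 0;1 0 0 40 0 0 0;1 0 0 40 0 0 0;1 0 0 25 0 0 0;1 0 0 12 0 0 0;1 0 0 3 0 0 0;1 0 0 0 0 0 0;0 0 0 0 0 0 0", "newtons": 110}}

```text
time_s: 37.77
position: [0.4888, -0.0585, 0.0748]
tool_rot: [[-0.116, 0.993, 0.001], [0.993, 0.116, -0.001], [-0.001, 0.001, -1.0]]
ft_force: [-0.2, -0.8, 0.4]
grip_width: 0.0756
gripper_force: 0.0
```

{"api": "servo_tool", "payload": {"deltas": "0 0 0 0 0 0 0;0 0 0 0 0 0 0;0 0 0 0 0 0 0;0 0 0 0 0 0 0;0 0 0 0 0 0 0;0 0 0 0 0 0 0;0 0 0 0 0 0 0;0 0 0 0 0 0 0"}}

```text
time_s: 38.43
position: [0.489, -0.0585, 0.0749]
tool_rot: [[-0.116, 0.993, 0.002], [0.993, 0.116, -0.001], [-0.001, 0.002, -1.0]]
ft_force: [0.1, 0.8, 8.5]
grip_width: 0.0002
gripper_force: 4.1
```

{"api": "servo_tool", "payload": {"deltas": "0 0 0 0 0 0 0;0 0 0 0 0 0 0;0 0 0 0 0 0 0;0 0 0 -2 0 0 0;0 0 0 -3 0 0 0;0 0 0 -5 0 0 0;0 0 0 0 0 0 0;0 0 0 0 0 0 0"}}

```text
time_s: 39.1
position: [0.4884, -0.0584, 0.0842]
tool_rot: [[-0.116, 0.993, 0.001], [0.993, 0.116, -0.0], [-0.0, 0.001, -1.0]]
ft_force: [0.8, 0.7, 0.2]
grip_width: 0.0002
gripper_force: 0.0
```

Run:
```python
from h import *
q=shot('scene'); T=cloud(q); cv2.imwrite('pics/c10.png',cv2.resize(q['img'][190:340,200:370],(680,600),interpolation=cv2.INTER_CUBIC)[:,:,::-1])
go(.488,-.0582,.073,96.6)
```

```text
t 39.15 pos [ 0.4882 -0.0583  0.084 ] yaw 96.68 tilt [ 0.0001 -0.     -1.    ] w -0.0002 F [-0.22 -0.27 -0.21] g 0.0
  tool shift mm [ 0.1 -0.2 11. ] dist 11.0 turn z rad 0.0013
```

View pics/c10.png

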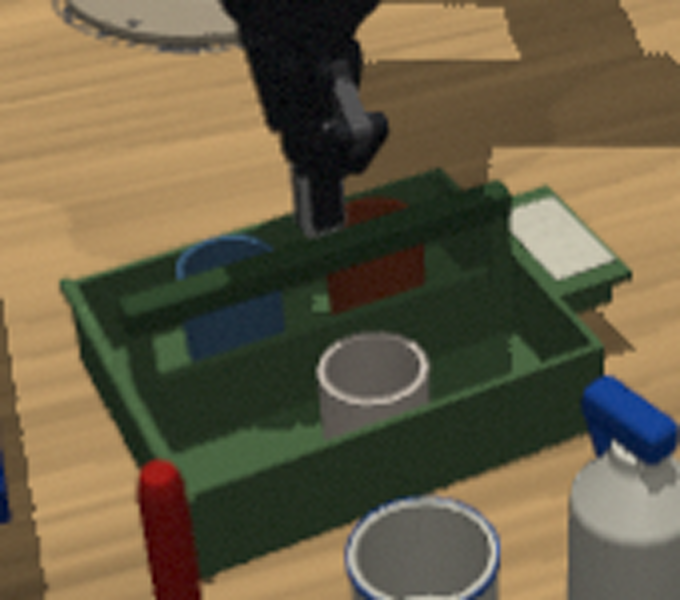

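{"api": "servo_tool", "payload": {"deltas": "0 0 0 -25 0 0 0;0 0 0 -25 0 0 0;0 0 0 0 0 0 0;0 0 0 0 0 0 0"}}

```text
time_s: 39.48
position: [0.4886, -0.0584, 0.1346]
tool_rot: [[-0.116, 0.993, 0.002], [0.993, 0.116, -0.001], [-0.001, 0.002, -1.0]]
ft_force: [0.1, -0.2, -0.6]
grip_width: -0.0001
gripper_force: 0.0
```

Run:
```python
from h import *
o=env.observe()['position'];print(o)
for c in('top','scene'):
    q=shot(c);T=cloud(q)
    m=(abs(T[...,0]-o[0])<.035)&(abs(T[...,1]-o[1])<.03)&(T[...,2]>.108)&(T[...,2]<.2);print(c,m.sum(),np.sort(T[...,2][m])[:12])
    if c=='scene':
        dark=(q['img'].max(2)<60)&(abs(T[...,0]-o[0])<.06)&(abs(T[...,1]-o[1])<.05)&(T[...,2]>.06); print(np.sort(T[...,2][dark])[:5])
    m=(abs(T[...,0]-.488)<.05)&(abs(T[...,1]+.058)<.115)&(T[...,2]>.096)&(T[...,2]<.105);P=T[m][:,:2].astype(np.float32);print(c,'bar',len(P),cv2.minAreaRect(P) if len(P)>5 else '')
```

```text
[ 0.4886 -0.0584  0.1346]
top 0 []
top bar 52 ((0.48764854669570923, -0.056786760687828064), (0.01402774266898632, 0.2071574479341507), 5.572597026824951)
scene 198 [0.1581 0.1583 0.1586 0.1593 0.1595 0.1596 0.1605 0.1607 0.1607 0.1608
 0.1611 0.1613]
[0.0834 0.0844 0.0844 0.0847 0.0847]
scene bar 589 ((0.48915329575538635, -0.0606427863240242), (0.019227994605898857, 0.20575051009655), 6.5830979347229)
```

The shut fingertips sit at z≈0.157 while the reported TCP is 0.135, so the real tips are about 22 mm higher than reported. That also explains the first miss. I'll grip 22 mm lower.

{"api": "servo_tool", "payload": {"deltas": "1 0 0 0 0 0 0;1 0 0 0 0 0 0;1 0 0 0 0 0 0;1 0 0 0 0 0 0;1 0 0 0 0 0 0;1 0 0 0 0 0 0;1 0 0 0 0 0 0;1 0 0 0 0 0 0"}}

```text
time_s: 40.25
position: [0.4883, -0.0583, 0.1339]
tool_rot: [[-0.116, 0.993, 0.0], [0.993, 0.116, -0.0], [-0.0, 0.0, -1.0]]
ft_force: [-0.1, 0.0, 0.5]
grip_width: 0.0854
gripper_force: 0.0
```

{"api": "servo_tool", "payload": {"deltas": "1 0 0 25 0 0 0;1 0 0 30 0 0 0;1 0 0 18 0 0 0;1 0 0 7 0 0 0;1 0 0 2 0 0 0;1 0 0 0 0 0 0;0 0 0 0 0 0 0;0 0 0 0 0 0 0"}}

```text
time_s: 40.92
position: [0.4889, -0.0585, 0.053]
tool_rot: [[-0.116, 0.993, 0.002], [0.993, 0.116, -0.001], [-0.001, 0.002, -1.0]]
ft_force: [0.2, -0.1, -0.2]
grip_width: 0.064
gripper_force: 0.0
```

{"api": "servo_tool", "payload": {"deltas": "0 0 0 0 0 0 0;0 0 0 0 0 0 0;0 0 0 0 0 0 0;0 0 0 0 0 0 0;0 0 0 0 0 0 0;0 0 0 0 0 0 0;0 0 0 0 0 0 0;0 0 0 0 0 0 0"}}

```text
time_s: 41.58
position: [0.4882, -0.0583, 0.0525]
tool_rot: [[-0.116, 0.993, 0.0], [0.993, 0.116, -0.0], [-0.0, 0.0, -1.0]]
ft_force: [-1.9, -1.0, 6.5]
grip_width: 0.0137
gripper_force: 108.2
```

{"api": "servo_tool", "payload": {"deltas": "0 0 0 0 0 0 0;0 0 0 0 0 0 0;0 0 0 0 0 0 0"}}

```text
time_s: 41.83
position: [0.4882, -0.0583, 0.0525]
tool_rot: [[-0.116, 0.993, 0.0], [0.993, 0.116, -0.0], [-0.0, 0.0, -1.0]]
ft_force: [-3.3, 0.3, 6.5]
grip_width: 0.0137
gripper_force: 108.2
```

{"api": "servo_tool", "payload": {"deltas": "0 0 0 -3 0 0 0;0 0 0 -6 0 0 0;0 0 0 -8 0 0 0;0 0 0 -8 0 0 0;0 0 0 -5 0 0 0;0 0 0 0 0 0 0;0 0 0 0 0 0 0"}}

```text
time_s: 42.42
position: [0.4883, -0.0583, 0.0822]
tool_rot: [[-0.116, 0.993, 0.001], [0.993, 0.116, -0.0], [-0.0, 0.001, -1.0]]
ft_force: [-0.6, -0.1, -6.4]
grip_width: 0.014
gripper_force: 107.6
```

Run:
```python
from h import *
q=shot('scene'); cv2.imwrite('pics/c11.png',cv2.resize(q['img'][170:340,200:370],(600,600),interpolation=cv2.INTER_CUBIC)[:,:,::-1])
T=cloud(q); m=(abs(T[...,0]-.488)<.05)&(abs(T[...,1]+.058)<.115)&(T[...,2]>.12)&(T[...,2]<.135)
for y in(-.14,-.1,-.02,.02): print(y,np.median(T[...,2][m&(abs(T[...,1]-y)<.015)]))
go(.437,-.3725,.19,86)
```

```text
-0.14 0.12843031602589655
-0.1 0.12863271544194949
-0.02 0.12851518073487872
0.02 0.12785575948756694
t 42.47 pos [ 0.4881 -0.0582  0.0818] yaw 96.67 tilt [-0.0003  0.0001 -1.    ] w 0.014 F [-0.27 -0.76 -6.49] g 107.6
  tool shift mm [-306.2  -87.3 -108.2] dist 336.3 turn z rad 0.1863
```

View pics/c11.png

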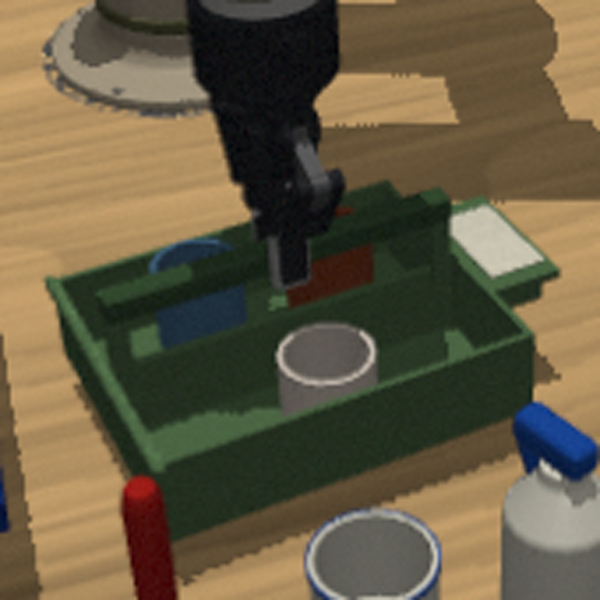

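{"api": "servo_tool", "payload": {"deltas": "0 0 0 -10 0 0 0;0 0 0 -18 0 0 0;0 0 0 -22 0 0 0;0 0 0 -22 0 0 0;0 0 0 -20 0 0 0;0 0 0 -12 0 0 0;0 0 0 -6 0 0 0;0 0 0 0 0 0 0.02"}}

```text
time_s: 43.13
position: [0.4885, -0.0584, 0.1925]
tool_rot: [[-0.096, 0.995, 0.001], [0.995, 0.096, -0.0], [-0.001, 0.001, -1.0]]
ft_force: [0.2, -0.1, -7.3]
grip_width: 0.0136
gripper_force: 108.1
```

{"api": "servo_tool", "payload": {"deltas": "0 0 0 0 0 0 0.04;0 0 0 0 0 0 0.04;0 0 0 0 0 0 0.04;0 0 0 0 0 0 0.03;0 0 0 0 0 0 0.015;0 -7 -0.6 0 0 0 0;0 -14 -1.3 0 0 0 0;0 -20 -1.8 0 0 0 0"}}

```text
time_s: 43.8
position: [0.4814, -0.0988, 0.1913]
tool_rot: [[0.066, 0.998, -0.001], [0.998, -0.066, 0.001], [0.001, -0.001, -1.0]]
ft_force: [0.5, 0.0, -7.3]
grip_width: 0.0137
gripper_force: 108.1
```

{"api": "servo_tool", "payload": {"deltas": "0 -23 -2.1 0 0 0 0;0 -23 -2.1 0 0 0 0;0 -23 -2.1 0 0 0 0;0 -23 -2.1 0 0 0 0;0 -23 -2.1 0 0 0 0;0 -23 -2.1 0 0 0 0;0 -23 -2.1 0 0 0 0;0 -23 -2.1 0 0 0 0"}}

```text
time_s: 44.47
position: [0.4516, -0.2828, 0.1912]
tool_rot: [[0.068, 0.998, -0.001], [0.998, -0.068, 0.001], [0.001, -0.001, -1.0]]
ft_force: [-0.0, -0.3, -6.9]
grip_width: 0.0137
gripper_force: 108.1
```

{"api": "servo_tool", "payload": {"deltas": "0 -23 -2.1 0 0 0 0;0 -23 -2.1 0 0 0 0;0 -20 -2 0 0 0 0;0 -15 -1.5 0 0 0 0;0 -8 -1 0 0 0 0;0 -3 0 0 0 0 0;0 0 0 0 0 0 0;0 0 0 0 0 0 0"}}

```text
time_s: 45.13
position: [0.4376, -0.3717, 0.1918]
tool_rot: [[0.068, 0.998, -0.0], [0.998, -0.068, 0.001], [0.001, -0.0, -1.0]]
ft_force: [-0.5, -0.3, -6.5]
grip_width: 0.0137
gripper_force: 108.1
```

Run:
```python
from h import *
go(.437,-.3725,.1455,86)
q=shot('scene','s12.png'); T=cloud(q)
o=env.observe()['position']
m=(abs(T[...,0]-o[0])<.05)&(abs(T[...,1]-o[1])<.12)&(T[...,2]>.228)&(T[...,2]<.248)
for y in(-.1,-.05,.05,.08): print(y,np.median(T[...,2][m&(abs(T[...,1]-o[1]-y)<.015)]))
```

```text
t 45.13 pos [ 0.4376 -0.3717  0.1918] yaw 86.12 tilt [-0.0002  0.0009 -1.    ] w 0.0137 F [-0.53 -0.25 -6.48] g 108.1
  tool shift mm [-0.9 -0.5 46.3] dist 46.3 turn z rad 0.0020
-0.1 0.23644290264566514
-0.05 0.2370331624120914
0.05 0.23748243728987212
0.08 0.23730581392625247
```

View pics/s12.png

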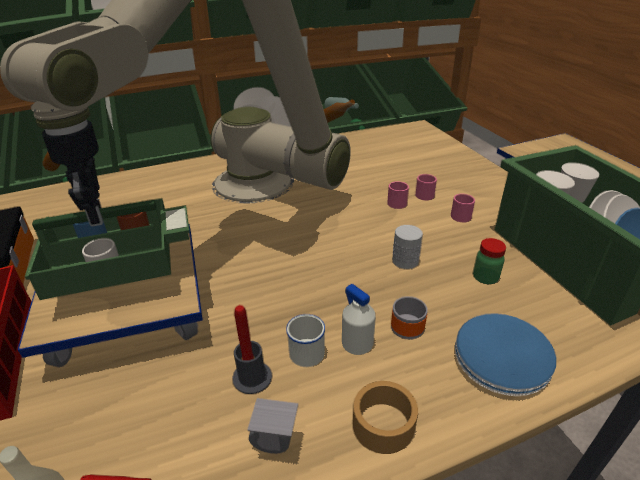

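{"api": "servo_tool", "payload": {"deltas": "0 0 0 8 0 0 0;0 0 0 14 0 0 0;0 0 0 12 0 0 0;0 0 0 7 0 0 0;0 0 0 3 0 0 0;0 0 0 1.5 0 0 0;0 0 0 0 0 0 0"}}

```text
time_s: 45.77
position: [0.4376, -0.3725, 0.1465]
tool_rot: [[0.068, 0.998, 0.0], [0.998, -0.068, -0.0], [-0.0, 0.0, -1.0]]
ft_force: [-1.0, -0.4, -6.9]
grip_width: 0.0137
gripper_force: 108.1
```

{"api": "servo_tool", "payload": {"deltas": "0 0 0 1 0 0 0;0 0 0 1 0 0 0;0 0 0 1 0 0 0;0 0 0 0 0 0 0;0 0 0 0 0 0 0"}}

```text
time_s: 46.18
position: [0.4374, -0.3726, 0.1435]
tool_rot: [[0.068, 0.998, 0.0], [0.998, -0.068, -0.0], [-0.0, 0.0, -1.0]]
ft_force: [0.1, 0.1, -6.6]
grip_width: 0.0139
gripper_force: 108.1
```

{"api": "servo_tool", "payload": {"deltas": "0 0 0 0.7 0 0 0;0 0 0 0.7 0 0 0;0 0 0 0 0 0 0;0 0 0 0 0 0 0"}}

```text
time_s: 46.52
position: [0.4376, -0.3727, 0.1425]
tool_rot: [[0.068, 0.998, 0.001], [0.998, -0.068, -0.001], [-0.001, 0.001, -1.0]]
ft_force: [-0.4, 0.8, -1.7]
grip_width: 0.0137
gripper_force: 108.8
```

{"api": "servo_tool", "payload": {"deltas": "0 0 0 0.6 0 0 0;0 0 0 0.6 0 0 0;0 0 0 0 0 0 0;0 0 0 0 0 0 0"}}

```text
time_s: 46.85
position: [0.4376, -0.3728, 0.1425]
tool_rot: [[0.068, 0.998, 0.001], [0.998, -0.068, -0.002], [-0.002, 0.001, -1.0]]
ft_force: [-3.0, 3.4, 9.3]
grip_width: 0.014
gripper_force: 110.4
```

Landed. Release, raise clear and check.

{"api": "servo_tool", "payload": {"deltas": "0 0 0 -0.6 0 0 0;0.4 0 0 0 0 0 0;0.4 0 0 0 0 0 0;0.6 0 0 0 0 0 0;0.8 0 0 0 0 0 0;0.8 0 0 0 0 0 0;0.8 0 0 0 0 0 0;0.8 0 0 0 0 0 0"}}

```text
time_s: 47.52
position: [0.4375, -0.3726, 0.1414]
tool_rot: [[0.068, 0.998, 0.0], [0.998, -0.068, -0.0], [-0.0, 0.0, -1.0]]
ft_force: [0.2, -0.4, -0.5]
grip_width: 0.068
gripper_force: 0.0
```

{"api": "servo_tool", "payload": {"deltas": "0.8 0 0 -10 0 0 0;0.8 0 0 -25 0 0 0;0.8 0 0 -35 0 0 0;0.8 0 0 -40 0 0 0;0.8 0 0 -20 0 0 0;0.8 0 0 0 0 0 0;0.8 0 0 0 0 0 0"}}

```text
time_s: 48.1
position: [0.4375, -0.3727, 0.2728]
tool_rot: [[0.068, 0.998, 0.002], [0.998, -0.068, -0.002], [-0.002, 0.002, -1.0]]
ft_force: [0.2, 0.2, -1.1]
grip_width: 0.0682
gripper_force: 0.0
```

Run:
```python
from h import *
q=shot('scene','s13.png'); T=cloud(q); p=shot('top'); U=cloud(p)
for n,W in(('s',T),('t',U)):
    m=(abs(W[...,0]-.437)<.06)&(abs(W[...,1]+.3725)<.13)&(W[...,2]>.184)&(W[...,2]<.195);P=W[m][:,:2].astype(np.float32);print(n,len(P),cv2.minAreaRect(P) if len(P)>5 else '')
    m=(abs(W[...,0]-.437)<.2)&(abs(W[...,1]+.3725)<.2)&(W[...,2]>.08)&(W[...,2]<.094);P=W[m][:,:2];print('board',P.min(0),P.max(0))
fit(T,'paint',.683,.127,.044,.056,.031);fit(T,'beaker',.671,-.074,.058,.07,.031)
go(.437,-.3725)
cv2.imwrite('pics/c13.png',cv2.resize(q['img'][140:360,0:270],(736,600),interpolation=cv2.INTER_CUBIC)[:,:,::-1])
```

```text
s 827 ((0.43808722496032715, -0.3737318515777588), (0.2060266137123108, 0.020461486652493477), 85.99868774414062)
board [ 0.2976 -0.5376] [ 0.5956 -0.2157]
t 205 ((0.4383639991283417, -0.3705602288246155), (0.20624947547912598, 0.016302378848195076), 86.13970184326172)
board [ 0.2814 -0.5724] [ 0.5923 -0.2135]
paint 286 [0.6837 0.1241] res 0.0016
beaker 386 [ 0.6716 -0.0749] res 0.0016
t 48.2 pos [ 0.4371 -0.3722  0.2704] yaw 86.07 tilt [-0.0013  0.0016 -1.    ] w 0.0685 F [ 0.35 -0.05  0.06] g 0.0
  tool shift mm [-0.3 -0.1 -0. ] dist 0.3
```

View pics/c13.png

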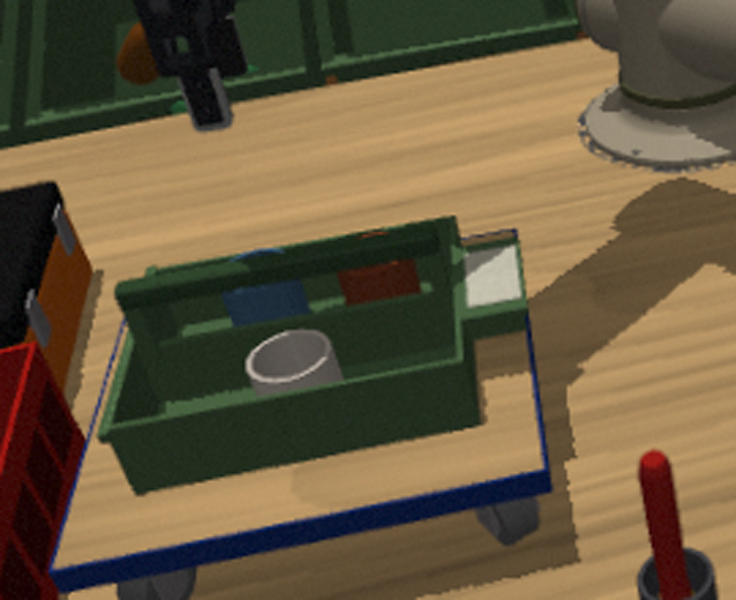

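The caddy stands level in the middle of the dolly (bar at 0.438, -0.372, lined up within about 0.2°). All cups are upright, the brush is in its holder, and the gripper is clear.

```bash
python3 -c "
from rig import env
print(env.close_job())"
```

```text
the job is handed in; nothing more can be done
None
```

The job is handed in with every step carried out, though no verdict came back: three cups upright in the caddy (no banded cup was on the bench), brush dipped, dabbed, rinsed and back in its holder, caddy level in the middle of the dolly; on the first try at the blue cup the fingers missed and nudged it about 12 mm, upright.

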